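# Move plating jigs from the ultrasonic cleaner to the drying rail

## Robot

A 6-joint arm with a two-finger parallel gripper is mounted at the origin on the work surface. World frame = base frame: x ahead of the robot, y to its left, z up, the work surface at z = 0. Lengths are in m, angles in rad, forces in N, time in s.
With the tool pointing down it reaches from about 0.25 to 0.775 m from the base axis. Payload 4 kg.
Tool frame: the origin (TCP) lies on the centre line of the jaws, within the pads' length; the fingertips stand 8 mm ahead of it and the grasp point (between the pads) lies 11 mm behind it; z points along the fingers, y is the direction in which the jaws open and shut (so a half turn about z gives the same grasp; the last joint's range is limited). The gripper opens to 94 mm and grips with 3 to 60 N. Pads are 16 mm wide; open, the fingers measure 119 mm over their backs; the gripper's body (75 mm by 177 mm) begins 78 mm behind the grasp point.
Start: joints at [-0.103, 0.087, 1.371, -0, 1.684, -0.103], TCP at [0.55, -0, 0.193] pointing down, gripper open.
Joint ranges: [-3.1, 3.1], [-0.76, 2.03], [0.27, 2.55], [-1.08, 4.22], [0.17, 2.65], [-2.57, 2.57]. Speed limits (rad/s): [2.79, 2.79, 3.14, 3.14, 3.14, 3.14].

## Interface

Orientations are given as [roll, pitch, yaw] about the fixed x, y, z axes, in that order (R = Rz(yaw) Ry(pitch) Rx(roll)).
In Python, from bench import * gives the robot as it stands.
- The arm moves only by the tool step_arm, never from a script. Its argument "steps" is a list of rows, each an object of numbers: "jaw": the opening, from 0 (shut) to 1 (fully open); "tx", "ty", "tz": the shift along the tool's x, y, z in m; "ax", "ay", "az": the turn, a rotation vector about the tool's x, y, z in rad. In form: [{"jaw": .., "tx": .., "ty": .., "tz": .., "ax": .., "ay": .., "az": ..}, ...]. A call has 1 to 8 rows; each row is the pose to reach, as a shift and turn from the pose measured when the call began, along the tool's axes at that moment; what a row does not reach only later rows make up. A row lasts 1/10 s, in which the tool goes at most 50 mm and 8.59 degrees, less where a joint would pass 70% of its speed; a pose out of reach is approached as far as the arm can. A call with a gripper value outside its range is refused whole. The fingers move at their own pace and stop on an object; the grip force is fixed at half the most. Time passes only in rows, so rows that repeat a pose let the fingers close. It gives the time, the measured TCP pose, the force and the opening at its end, in the units of the state.
- get_obs(): the state, without advancing time (a new reading comes with each control period).
- snapshot(name): name is "scene" or "side" or "wrist"; returns (picture, depth): 400x640x3 uint8, red, green, blue; 400x640 float32, m along the optical axis (not along the pixel's ray), 0 where there is no reading.
- camera_model(name): a dict with "intrinsics" (3x3 intrinsics, pixels), "origin" and "orientation" of the camera in the world. Camera axes: x right, y down, z forward; pixel columns grow to the right and rows downward; lengths in m; the calibration is good to about 2 mm. A picture is of the moment at which its call begins: read the wrist's pose just before it. camera_model takes no time and is no camera call; for the wrist camera it gives the pose at the moment of the call.
- close_job(): hands the job in, once; it reports no verdict.
Trained networks look in the newest picture that a camera, given by its name, has taken for a name from the list of things; names that differ only in an ending like _2 or _b are one class to them, and where a whole thing is asked for, a point or a joint stands for the part that bears it (a point fixed in the world has none). Each returns a list of dicts, best first, with "confidence" (0 to 1); they miss things now and then, are a little off and sometimes report something else, mostly with a low value. They report only what shows in the picture. A call takes as long as a camera call. They do not tell look-alikes from the thing itself.
- silhouettes(camera, query): "pixels" (400x640 bool, what is visible of it) and "rect" ([left, top, right, bottom] in pixels, round what is visible of it).
The state is a dict: "time": time; "joint_positions": joint angles; "qvel": joint speeds; "joint_torque": joint torques, N m; "tool_pos": TCP position; "ee_rot": TCP orientation; "wrist_force": force on the tool from outside, world axes, zero at the start; "wrist_torque": the same for the moment, N m; "width": finger opening in m.
Only numpy, scipy, OpenCV 4.12 (cv2) and the standard library are available. Lean on these libraries where they do the work, as an engineer would, in place of code of your own. Each camera call takes 0.05 s, during which the arm holds its last target. There are 200 camera calls.

## Task

The cleaned jigs of gold rings hang in the keyhole slots of the ultrasonic cleaner's cover: draw the dryer's red bolt, then take every jig off by sliding it along its slot to the wide end and lifting it straight out, feed it into the open mouth of the drying rail and slide it along until it hangs past the red bands, over the grille. When all are on the rail, shoot the bolt fully home and then press the green button to start the dryer. Leave the jigs hanging free and the other things on the bench as they are.

Things in the scene. Friction and masses are not known exactly. Their poses are not given: they have to be found in the camera images.
- cleaner: Ultrasonic cleaner (drained), fixed: steel tank 170 mm (x) by 270 mm (y), 120 mm tall, flat 4 mm aluminium cover on top, 100 mm of empty depth below it. Origin: centre of its underside. Five equal keyhole slots run along its x axis at y = -100, -50, 0, +50, +100 mm; +x points away from the blue control panel. The jigs hang with their collars resting on the cover (120 mm up).
- dryer: Warm-air drying stand, fixed: white base (x -100 to 85, y -155 to 155 mm, top 60 mm up), above it a straight aluminium rail along its y axis at x = 0, open mouth at y = +140 mm, stop plate at y = -140 mm. Origin: on the bench under the rail's middle. Red bands 12 mm wide round the rail are centred at y = +65 mm; the hot-air grille lies below the rail from the bands to the stop.
- rail_mouth (a point): Centre of the rail's open mouth, at the top of its lower lips, 130 mm up. The rail is two facing channels: lower lips 3 mm thick, upper lips from 13 to 16 mm above this point, 48 mm wide inside, and a 16 mm gap in the middle of both pairs of lips for a jig's rod. A collar can enter or leave only here. Outside and under the rail, posts leave 50 mm between them.
- rail_end (a point): Inner face of the stop plate at the closed end of the rail, on its middle line, at the top of the lower lips; 280 mm straight from rail_mouth.
- bolt (a joint): Barrel bolt across the rail, 30 mm inside the mouth (dryer y = +110 mm): m drawn out along the dryer's +x. 0 = shot fully across, the channel is blocked; 0.045 = fully drawn; its tip is clear of the channel from 0.044. Friction about 1.5 N, stays where it is left. Counts as shot within 8 mm of 0.
- bolt_knob (a point): Top of the bolt's red upright grip, a cylinder 13 mm in diameter that reaches 38 mm down from this point, 168 mm above the bench. It stands on the dryer's +x side, 66 mm (shot) to 111 mm (drawn) from the rail's middle line, and moves with the bolt.
- start (a joint): Green push button of the dryer: m pressed down, 0 to 0.006, sprung; fully down takes 5 N. Past 0.004 starts the dryer.
- start_top (a point): Centre of the top of the green button (28 mm in diameter), on a grey control box beside the rail, 72 mm to the dryer's -x side.
- wide1 (a point): Centre of the wide end of the keyhole slot at cleaner y = -100 mm, on the cover's top. The wide end is an octagon 32 mm across at cleaner x = -45 mm; from it the slot, 10 mm wide, runs along the cleaner's +x to x = +55 mm. The other slots are the same, 50 mm apart.
- wide5 (a point): Centre of the wide end of the keyhole slot at cleaner y = +100 mm, on the cover's top. The wide end is an octagon 32 mm across at cleaner x = -45 mm; from it the slot, 10 mm wide, runs along the cleaner's +x to x = +55 mm. The other slots are the same, 50 mm apart.
- jig1: Plating jig with red knob and gold rings, 0.06-0.11 kg (may be absent), rigid, round about its z axis (up). Origin: centre of its lower end. From there the 21 mm thick ring stack to z = 41 mm, a 6 mm rod, a black collar (38 mm disc, z 58 to 62 mm, hangs on its underside), the rod, the knob 20 mm in diameter, z 86 to 114 mm. The collar passes no part of a keyhole, the stack only the wide end.
- jig2: Plating jig with blue knob and gold rings, 0.06-0.11 kg (may be absent), rigid, round about its z axis (up). Origin: centre of its lower end. From there the 21 mm thick ring stack to z = 41 mm, a 6 mm rod, a black collar (38 mm disc, z 58 to 62 mm, hangs on its underside), the rod, the knob 20 mm in diameter, z 86 to 114 mm. The collar passes no part of a keyhole, the stack only the wide end.
- jig3: Plating jig with yellow knob and gold rings, 0.06-0.11 kg (may be absent), rigid, round about its z axis (up). Origin: centre of its lower end. From there the 21 mm thick ring stack to z = 41 mm, a 6 mm rod, a black collar (38 mm disc, z 58 to 62 mm, hangs on its underside), the rod, the knob 20 mm in diameter, z 86 to 114 mm. The collar passes no part of a keyhole, the stack only the wide end.
- jig4: Plating jig with green knob and gold rings, 0.06-0.11 kg (may be absent), rigid, round about its z axis (up). Origin: centre of its lower end. From there the 21 mm thick ring stack to z = 41 mm, a 6 mm rod, a black collar (38 mm disc, z 58 to 62 mm, hangs on its underside), the rod, the knob 20 mm in diameter, z 86 to 114 mm. The collar passes no part of a keyhole, the stack only the wide end.
- jig5: Plating jig with white knob and gold rings, 0.06-0.11 kg (may be absent), rigid, round about its z axis (up). Origin: centre of its lower end. From there the 21 mm thick ring stack to z = 41 mm, a 6 mm rod, a black collar (38 mm disc, z 58 to 62 mm, hangs on its underside), the rod, the knob 20 mm in diameter, z 86 to 114 mm. The collar passes no part of a keyhole, the stack only the wide end.
- beaker: Empty glass beaker, 66 mm wide, 85 mm tall; standing about, not part of the job, leave it alone. Origin at its underside.
- ring_stick: Tapered steel ring stick 260 mm long, 26 mm thick, lying down, origin at its thick end; not part of the job, leave it alone.
- jar: White jar, 52 mm wide, 65 mm tall; standing about, not part of the job, leave it alone. Origin at its underside.
- findings: Small open wooden box, 85 by 65 mm, 28 mm tall; standing about, not part of the job, leave it alone. Origin at its underside.
- dish: White ceramic dish 90 mm wide, 35 mm tall; standing about, not part of the job, leave it alone. Origin at its underside.
- amber: Amber bottle 44 mm wide, 110 mm tall; standing about, not part of the job, leave it alone. Origin at its underside.
- brush: Flat brush with a wooden handle, lying down; standing about, not part of the job, leave it alone. Origin at its underside.
Things that resemble listed ones, but are neither listed nor needed, are in the scene too. Leave any pink or purple look-alike of the jig5 alone.

How it is judged:
On the way, in this order (a step that is already met when the one before it is completed fails the run):
1. the bolt is drawn right out (value of joint bolt above 0.04 m), for 0.1 s.
2. every jig hangs in the rail past the red bands, let go (y of jig1 in the frame of dryer between -0.132 and 0.065 m and x of jig1 in the frame of dryer between -0.012 and 0.012 m and z of jig1 in the frame of dryer between 0.066 and 0.084 m and angle between each of jig1, jig2, jig3, jig4, jig5's own z axis and vertical below 0.2 rad and y of jig2 in the frame of dryer between -0.132 and 0.065 m and x of jig2 in the frame of dryer between -0.012 and 0.012 m and z of jig2 in the frame of dryer between 0.066 and 0.084 m and y of jig3 in the frame of dryer between -0.132 and 0.065 m and x of jig3 in the frame of dryer between -0.012 and 0.012 m and z of jig3 in the frame of dryer between 0.066 and 0.084 m and y of jig4 in the frame of dryer between -0.132 and 0.065 m and x of jig4 in the frame of dryer between -0.012 and 0.012 m and z of jig4 in the frame of dryer between 0.066 and 0.084 m and y of jig5 in the frame of dryer between -0.132 and 0.065 m and x of jig5 in the frame of dryer between -0.012 and 0.012 m and z of jig5 in the frame of dryer between 0.066 and 0.084 m and contact force between each of jig1, jig2, jig3, jig4, jig5 and the fingers below 0.05 N), for 0.3 s.
3. with all jigs on the rail the bolt is shot (value of joint bolt below 0.008 m and y of jig1 in the frame of dryer between -0.132 and 0.065 m and x of jig1 in the frame of dryer between -0.012 and 0.012 m and z of jig1 in the frame of dryer between 0.066 and 0.084 m and angle between each of jig1, jig2, jig3, jig4, jig5's own z axis and vertical below 0.2 rad and y of jig2 in the frame of dryer between -0.132 and 0.065 m and x of jig2 in the frame of dryer between -0.012 and 0.012 m and z of jig2 in the frame of dryer between 0.066 and 0.084 m and y of jig3 in the frame of dryer between -0.132 and 0.065 m and x of jig3 in the frame of dryer between -0.012 and 0.012 m and z of jig3 in the frame of dryer between 0.066 and 0.084 m and y of jig4 in the frame of dryer between -0.132 and 0.065 m and x of jig4 in the frame of dryer between -0.012 and 0.012 m and z of jig4 in the frame of dryer between 0.066 and 0.084 m and y of jig5 in the frame of dryer between -0.132 and 0.065 m and x of jig5 in the frame of dryer between -0.012 and 0.012 m and z of jig5 in the frame of dryer between 0.066 and 0.084 m), for 0.2 s.
4. then the green button is pressed (value of joint start above 0.004 m), for 0.05 s.
At the end, for the whole second after the job is handed in: Every jig present hangs upright (within 0.2 rad) and still with its collar in the rail, its centre at dryer y below +65 mm (past the middle of the red bands), the bolt is within 8 mm of fully shot, and the button was pressed (past 4 mm) after that (all of step 3 and linear speed of each of jig1, jig2, jig3, jig4, jig5 below 0.03 m/s); the robot touches nothing.
It fails at once if a bystander (beaker, ring stick, jar, findings box, dish, amber bottle, brush) is moved by more than 40 mm (distance of any of beaker, ring_stick, jar, findings, dish, amber, brush from where it was at the start of the episode above 0.04 m).
Of jig1, jig2, jig3, jig4, jig5 only 3 to 5 are there at a start; the rules pass over those that are not, and their reading is None.
At some moment in a run one of jig1, jig2, jig3, jig4, jig5 may be knocked a few centimetres aside while the robot is not near it.
Once in a run the grip may slacken for a moment while it holds something.
It also fails if it takes over 210 s, if anything falls off the work surface, if the arm or the gripper's body presses on something with over 40 N, if the wrist force passes 120 N, or if a joint passes its speed limit or range.

## Working session

There is one attempt and no reset: what is moved stays moved. The work goes in short steps, Python scripts to look and compute and a tool call to move; the robot and the scene stay as the last step left them, time stands still between calls to the robot, and variables do not carry over. Pictures are saved under pics/ and viewed, about 12 in all and at most 16, crops included, and the job is handed in when it is done.

Besides the shell and the picture viewer there is one more tool, called as name([rows], argument=value, ...), one row to a line, values as JSON. step_arm: Moves the arm, as the interface text tells. Its arguments: {"type":"object","properties":{"steps":{"type":"array"}},"required":["steps"]}

```bash
mkdir -p pics; ls; cat > h.py <<'E'
from bench import *
import numpy as np, cv2
from scipy.spatial.transform import Rotation as R
def cam(n):
    m=camera_model(n); K=np.array(m["intrinsics"]); o=np.array(m["origin"]); q=np.array(m["orientation"])
    Rm=q if q.shape==(3,3) else (R.from_euler('xyz',q).as_matrix() if q.size==3 else R.from_quat(q).as_matrix())
    return K,o,Rm
def cloud(n,d):
    K,o,Rm=cam(n); v,u=np.mgrid[0:400,0:640]
    p=np.stack([(u-K[0,2])/K[0,0]*d,(v-K[1,2])/K[1,1]*d,d],-1)
    return p@Rm.T+o
def proj(n,P):
    K,o,Rm=cam(n); c=(np.atleast_2d(P)-o)@Rm; q=c@K.T; return q[:,:2]/q[:,2:]
def save(n,img): cv2.imwrite("pics/"+n+".png",cv2.cvtColor(img,cv2.COLOR_RGB2BGR))
E
python3 - <<'E'
from h import *
s=get_obs(); print(s)
for n in("scene","side"):
    im,d=snapshot(n); save(n+"0",im); np.save(n+"0.npy",d); np.save(n+"0im.npy",im)
    m=camera_model(n); print(n,m)
    P=cloud(n,d)
    for q in("jig1","jig2","jig3","jig4","jig5","bolt_knob","start_top","cleaner","dryer"):
        for r in silhouettes(n,q):
            k=r["pixels"]&(d>0)
            print(n,q,round(r["confidence"],2),r["rect"],np.round(np.median(P[k],0),3) if k.any() else None)
E
python3 -c "
import cv2,numpy as np
a=cv2.imread('pics/scene0.png');cv2.imwrite('pics/s0.png',a)"
```

```text
pics
{'time': 0.0, 'joint_positions': array([-1.03108402e-01,  8.79133661e-02,  1.37225691e+00, -5.00139362e-05,
        1.68358303e+00, -1.03107216e-01]), 'qvel': array([ 0.00062875, -0.00114036, -0.00027135,  0.0002706 , -0.00032379,
        0.00173006]), 'joint_torque': array([ 1.28542815e-03, -3.40182602e+01, -3.02423716e+01,  7.18220207e-02,
        3.29729996e-02, -1.13141955e-04]), 'tool_pos': array([5.49421759e-01, 3.24658150e-05, 1.92125611e-01]), 'ee_rot': array([-3.13943835e+00, -1.72940510e-04,  1.57078938e+00]), 'wrist_force': array([-0.21122895, -0.00632427, -0.29270739]), 'wrist_torque': array([ 0.04498511, -0.0680609 , -0.06019926]), 'width': 0.09437750892053465}
scene {'intrinsics': array([[378.88159608,   0.        , 318.45883023],
       [  0.        , 378.88159608, 198.47610761],
       [  0.        ,   0.        ,   1.        ]]), 'origin': array([1.15869642, 0.06177145, 0.84111186]), 'orientation': array([-2.40178191,  0.00309812,  1.65066962])}
scene jig1 0.75 [398.2, 184.3, 410.0, 204.3] [0.495 0.226 0.125]
scene jig1 0.75 [375.1, 177.3, 393.8, 205.1] [0.49  0
[... 4873 characters left out ...]
, 260.2, 265.2] [0.474 0.328 0.127]
side jig5 0.58 [217.3, 225.8, 234.4, 255.9] [0.633 0.266 0.064]
side jig5 0.54 [309.7, 161.4, 328.8, 175.2] [ 0.74  -0.259  0.025]
side jig5 0.51 [282.4, 209.1, 299.8, 249.4] [0.481 0.176 0.126]
side jig5 0.5 [253.9, 227.6, 275.1, 268.1] [0.477 0.277 0.127]
side jig5 0.47 [266.7, 216.7, 283.2, 256.3] [0.486 0.228 0.128]
side jig5 0.44 [283.3, 196.7, 295.9, 219.0] [0.523 0.134 0.159]
side bolt_knob 0.63 [344.9, 163.0, 347.7, 173.4] [ 0.531 -0.117  0.153]
side start_top 0.61 [396.1, 168.5, 408.4, 173.2] [ 0.399 -0.229  0.134]
side cleaner 0.57 [223.6, 202.4, 339.2, 326.4] [0.426 0.277 0.103]
side dryer 0.73 [330.9, 142.1, 430.6, 230.8] [ 0.444 -0.172  0.064]
```

View pics/scene0.png

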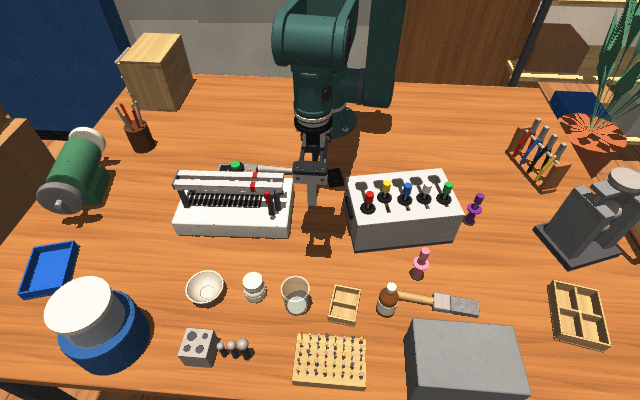

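View pics/side0.png

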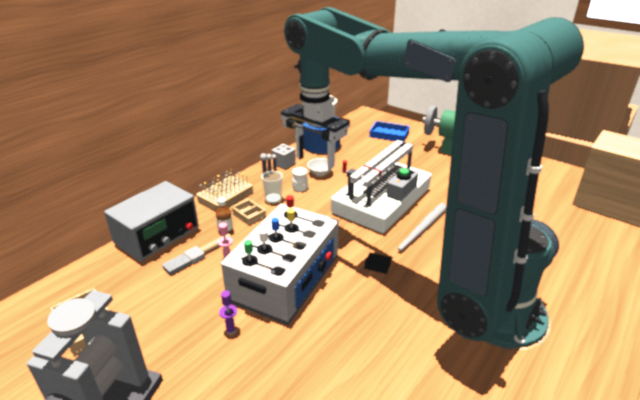

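The cleaner cover carries five jigs: red (369,201), yellow (387,190), blue (407,192), white (427,190) and green (447,190). The look-alikes to leave alone are pink (422,260) and purple (475,207), both standing on the bench. The button is at (235,166) and the bolt grip at about (268,200). Next I measure the frames.

```bash
python3 - <<'E'
from h import *
for n in("scene","side"):
    im=np.load(n+"0im.npy"); d=np.load(n+"0.npy"); P=cloud(n,d)
    X,Y,Z=P[...,0],P[...,1],P[...,2]
    def rect(k,name):
        p=P[k][:,:2].astype(np.float32)*1000
        c,s,a=cv2.minAreaRect(p); print(n,name,k.sum(),np.round(c,1),np.round(s,1),round(a,2),'z',np.round(np.median(P[k][:,2]),4))
    k=(abs(Z-.122)<.006)&(Y>.08)&(Y<.4)&(X>.35)&(X<.7)
    k=cv2.morphologyEx(k.astype(np.uint8),cv2.MORPH_OPEN,np.ones((3,3)))>0
    rect(k,'cover')
    k=(abs(Z-.060)<.006)&(Y<-.03)&(Y>-.45)&(X>.3)&(X<.65); k=cv2.morphologyEx(k.astype(np.uint8),cv2.MORPH_OPEN,np.ones((3,3)))>0; rect(k,'base')
    k=(abs(Z-.146)<.006)&(Y<-.03)&(Y>-.45)&(X>.3)&(X<.65); k=cv2.morphologyEx(k.astype(np.uint8),cv2.MORPH_OPEN,np.ones((2,2)))>0; rect(k,'railtop')
    hsv=cv2.cvtColor(im,cv2.COLOR_RGB2HSV); H,S,V=cv2.split(hsv)
    for nm,kk in dict(red=((H<6)|(H>174))&(S>150),yellow=(abs(H.astype(int)-27)<6)&(S>150),blue=(abs(H.astype(int)-110)<10)&(S>130),green=(abs(H.astype(int)-62)<18)&(S>130),white=(S<60)&(V>110)).items():
        kk=kk&(Z>.1)&(Z<.185)&(X>.3)&(X<.65)&(abs(Y)<.45)
        if nm=='white': kk&=(Z>.145)&(Y>.05)
        nn,l,st,c=cv2.connectedComponentsWithStats(kk.astype(np.uint8))
        for i in range(1,nn):
            if st[i,4]>5:
                q=P[l==i]; print(n,nm,st[i,4],np.round(c[i]),np.round(np.median(q,0),3),'z',np.round(np.percentile(q[:,2],[5,95]),3))
im=np.load("scene0im.npy")
a=cv2.resize(im[150:260,160:310],None,fx=5,fy=5,interpolation=cv2.INTER_CUBIC); save("c1",a)
E
```

```text
scene cover 3900 [471.2 222.8] [174.8 271.4] 11.57 z 0.1201
scene base 3612 [ 468.2 -229.8] [184.  308.5] 2.11 z 0.0608
scene railtop 1447 [ 757.  -169.8] [881.7 287.1] 11.93 z 0.1459
scene red 26 [254. 174.] [ 0.454 -0.166  0.146] z [0.144 0.148]
scene red 43 [252. 186.] [ 0.497 -0.165  0.146] z [0.13  0.148]
scene red 59 [267. 197.] [ 0.54  -0.117  0.157] z [0.135 0.17 ]
scene red 87 [369. 197.] [0.534 0.131 0.171] z [0.153 0.177]
scene yellow 84 [386. 186.] [0.494 0.174 0.171] z [0.151 0.177]
scene blue 82 [407. 188.] [0.498 0.225 0.171] z [0.153 0.177]
scene green 71 [235. 165.] [ 0.406 -0.231  0.133] z [0.126 0.135]
scene green 85 [447. 187.] [0.487 0.324 0.17 ] z [0.152 0.177]
scene white 91 [427. 187.] [0.488 0.275 0.171] z [0.152 0.177]
side cover 3988 [469.3 220.1] [172.9 276.3] 11.44 z 0.1217
side base 1639 [ 462.7 -231.6] [187.4 315.9] 1.48 z 0.0615
side railtop 792 [305.9 168.9] [ 219.  1681.3] 25.88 z 0.1462
side red 24 [344. 166.] [ 0.531 -0.115  0.153] z [0.141 0.17 ]
side red 57 [290. 201.] [0.521 0.136 0.17 ] z [0.157 0.179]
side yellow 50 [291. 215.] [0.479 0.179 0.165] z [0.156 0.175]
side blue 51 [275. 224.] [0.484 0.231 0.17 ] z [0.156 0.179]
side green 27 [404. 173.] [ 0.393 -0.225  0.131] z [0.125 0.135]
side green 42 [248. 247.] [0.472 0.331 0.167] z [0.157 0.177]
side white 6 [294. 209.] [0.48  0.166 0.177] z [0.171 0.18 ]
side white 28 [277. 222.] [0.482 0.221 0.174] z [0.152 0.179]
side white 6 [272. 228.] [0.491 0.232 0.154] z [0.149 0.16 ]
side white 115 [263. 234.] [0.476 0.278 0.17 ] z [0.152 0.179]
side white 33 [250. 245.] [0.471 0.321 0.171] z [0.153 0.18 ]
```

View pics/c1.png

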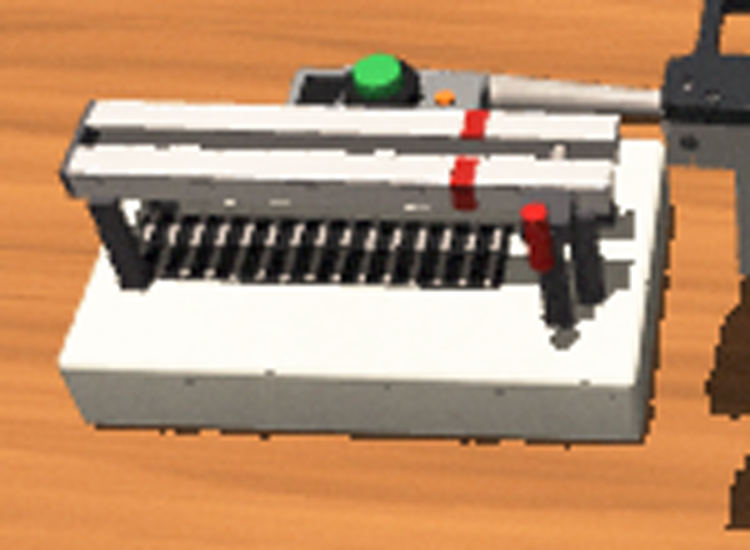

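Cleaner: centre (0.470, 0.2215), yaw 11.5°. Dryer: origin about (0.475, -0.229), yaw 2°. The red bands and the bolt grip both agree with this. Now a look from the wrist camera above the mouth.

step_arm([
  {"jaw": 0.32, "tx": -0.05, "ty": 0, "tz": -0.04},
  {"jaw": 0.32, "tx": -0.1, "ty": -0.03, "tz": -0.08},
  {"jaw": 0.32, "tx": -0.13, "ty": -0.05, "tz": -0.12},
  {"jaw": 0.32, "tx": -0.13, "ty": -0.05, "tz": -0.12},
  {"jaw": 0.32, "tx": -0.13, "ty": -0.05, "tz": -0.12},
])

```text
invalid input
```

```bash
cat > loc.py <<'E'
from h import *
def wr(n):
    s=get_obs(); print('t',s['time'],'tcp',np.round(s['tool_pos'],4),np.round(s['ee_rot'],3),'w',round(s['width'],4),'F',np.round(s['wrist_force'],1))
    K=cam("wrist"); im,d=snapshot("wrist"); save(n,im); return im,d,cloud("wrist",d)
E
python3 - <<'E'
from loc import *
im,d,P=wr("w1"); print(cam("wrist")[1],cam("wrist")[2])
np.save("w1.npy",P)
E
```

```text
t 1.0 tcp [0.55   0.     0.1933] [3.141 0.    1.571] w 0.0942 F [-0.3 -0.2  0. ]
[0.54969583 0.07515641 0.38482547] [[ 9.99999938e-01 -2.60848916e-05 -3.52158637e-04]
 [-1.17193825e-04 -9.65260671e-01 -2.61288772e-01]
 [-3.33109193e-04  2.61288797e-01 -9.65260614e-01]]
```

View pics/w1.png

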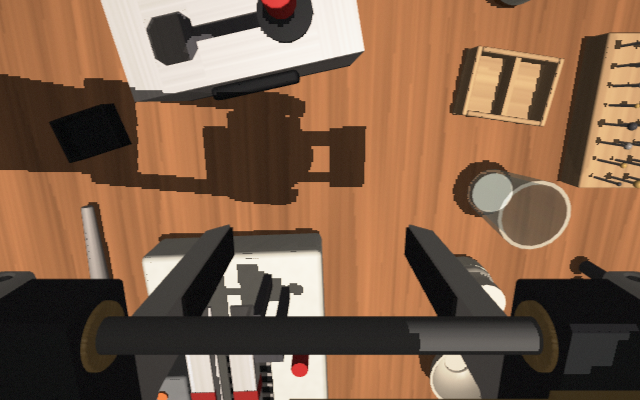

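The call was refused because rows need all keys. I can see the cover and the bolt grip in the wrist view.

step_arm([
  {"jaw": 0.32, "tx": -0.05, "ty": 0, "tz": -0.04, "ax": 0, "ay": 0, "az": 0},
  {"jaw": 0.32, "tx": -0.1, "ty": -0.03, "tz": -0.08, "ax": 0, "ay": 0, "az": 0},
  {"jaw": 0.32, "tx": -0.16, "ty": -0.05, "tz": -0.12, "ax": 0, "ay": 0, "az": 0},
  {"jaw": 0.32, "tx": -0.2, "ty": -0.05, "tz": -0.12, "ax": 0, "ay": 0, "az": 0},
  {"jaw": 0.32, "tx": -0.2, "ty": -0.05, "tz": -0.12, "ax": 0, "ay": 0, "az": 0},
  {"jaw": 0.32, "tx": -0.2, "ty": -0.05, "tz": -0.12, "ax": 0, "ay": 0, "az": 0},
])

```text
time: 1.65
tool_pos: [0.4995, -0.2047, 0.3156]
ee_rot: [3.138, 0.004, 1.564]
wrist_force: [0.3, 0.2, -0.5]
width: 0.0495
```

```bash
python3 - <<'E'
from loc import *
im,d,P=wr("w2"); np.save("w2.npy",P); np.save("w2im.npy",im)
X,Y,Z=P[...,0],P[...,1],P[...,2]
H,S,V=cv2.split(cv2.cvtColor(im,cv2.COLOR_RGB2HSV))
k=((H<6)|(H>174))&(S>150)&(Z>.1)&(Z<.19)
nn,l,st,c=cv2.connectedComponentsWithStats(k.astype(np.uint8))
for i in range(1,nn):
    if st[i,4]>20:
        q=P[l==i]; t=q[q[:,2]>q[:,2].max()-.004]; print(st[i,4],np.round(c[i]),np.round(t.mean(0),4),np.round(t.min(0),4),np.round(t.max(0),4))
# rail top edges by y bands
k=(abs(Z-.146)<.004)&(X<.53)&(X>.42)
for y0 in(-.22,-.2,-.18,-.15,-.13,-.11,-.1):
    j=k&(abs(Y-y0)<.004); x=np.sort(X[j])
    if len(x)>20:
        g=np.diff(x).argmax(); print('y',y0,'rail x',np.round([x[0],x[g],x[g+1],x[-1]],4))
j=k&(Y>-.14); print('mouth y max',np.percentile(Y[j],[95,99,100]))
E
```

```text
t 1.65 tcp [ 0.4995 -0.2047  0.3156] [3.138 0.004 1.564] w 0.0495 F [ 0.3  0.2 -0.5]
156 [356.  85.] [ 0.5342 -0.1159  0.1676] [ 0.5285 -0.1216  0.1661] [ 0.5406 -0.1101  0.1701]
206 [307. 133.] [ 0.4882 -0.1626  0.1452] [ 0.4784 -0.1682  0.1434] [ 0.4979 -0.157   0.1474]
204 [273. 135.] [ 0.4531 -0.164   0.1453] [ 0.4438 -0.1699  0.1436] [ 0.4623 -0.1588  0.147 ]
y -0.22 rail x [0.4454 0.4647 0.4805 0.4996]
y -0.2 rail x [0.4452 0.464  0.4798 0.4987]
y -0.18 rail x [0.4439 0.4627 0.479  0.4978]
y -0.15 rail x [0.4425 0.4617 0.4776 0.4959]
y -0.13 rail x [0.4415 0.4605 0.4771 0.519 ]
y -0.11 rail x [0.4411 0.4601 0.4757 0.5296]
y -0.1 rail x [0.4406 0.4595 0.4758 0.4944]
mouth y max [-0.09205159 -0.08934977 -0.08767658]
```

View pics/w2.png

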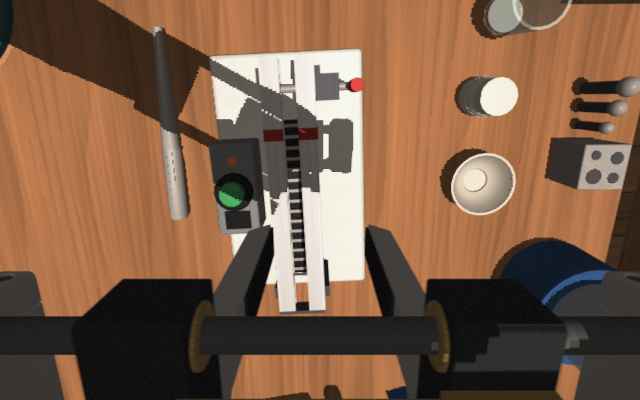

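From the wrist view I refined the dryer: origin (0.4733, -0.2287), yaw about 2.3°. The bolt grip is at (0.534, -0.116). A housing beside the grip leaves no room for a finger, so I'll turn the jaws along y.

step_arm([
  {"jaw": 0.32, "tx": 0.04, "ty": 0.015, "tz": 0.0, "ax": 0, "ay": 0, "az": 0.15},
  {"jaw": 0.32, "tx": 0.08, "ty": 0.03, "tz": 0, "ax": 0, "ay": 0, "az": 0.3},
  {"jaw": 0.32, "tx": 0.089, "ty": 0.034, "tz": 0.03, "ax": 0, "ay": 0, "az": 0.45},
  {"jaw": 0.32, "tx": 0.089, "ty": 0.034, "tz": 0.06, "ax": 0, "ay": 0, "az": 0.6},
  {"jaw": 0.32, "tx": 0.089, "ty": 0.034, "tz": 0.08, "ax": 0, "ay": 0, "az": 0.75},
  {"jaw": 0.32, "tx": 0.089, "ty": 0.034, "tz": 0.1, "ax": 0, "ay": 0, "az": 0.9},
  {"jaw": 0.32, "tx": 0.089, "ty": 0.034, "tz": 0.1, "ax": 0, "ay": 0, "az": 1.05},
  {"jaw": 0.32, "tx": 0.089, "ty": 0.034, "tz": 0.1, "ax": 0, "ay": 0, "az": 1.2},
])

```text
time: 2.5
tool_pos: [0.5336, -0.1114, 0.2121]
ee_rot: [-3.14, 0.001, 0.378]
wrist_force: [0.5, 0.8, -0.6]
width: 0.0301
```

step_arm([
  {"jaw": 0.32, "tx": 0, "ty": 0, "tz": 0.0, "ax": 0, "ay": 0, "az": 0.15},
  {"jaw": 0.32, "tx": 0, "ty": 0, "tz": 0, "ax": 0, "ay": 0, "az": 0.3},
  {"jaw": 0.32, "tx": 0, "ty": 0, "tz": 0, "ax": 0, "ay": 0, "az": 0.33},
  {"jaw": 0.32, "tx": 0, "ty": 0, "tz": 0, "ax": 0, "ay": 0, "az": 0.33},
  {"jaw": 0.32, "tx": 0, "ty": 0, "tz": 0, "ax": 0, "ay": 0, "az": 0.33},
])

```text
time: 3.0
tool_pos: [0.5334, -0.1102, 0.2116]
ee_rot: [-3.14, 0.003, 0.05]
wrist_force: [-0.2, 0.7, 0.6]
width: 0.0301
```

```bash
python3 - <<'E'
from loc import *
P=np.load("w2.npy"); k=(abs(P[...,0]-.511)<.008)&(abs(P[...,1]+.118)<.012); print('housing z',np.percentile(P[k][:,2],[5,50,95]))
for x0,x1 in((.50,.505),(.505,.51),(.51,.515),(.515,.52),(.52,.525)):
    k=(P[...,0]>x0)&(P[...,0]<x1)&(abs(P[...,1]+.118)<.02)&(P[...,2]>.1); print(x0,np.round(np.percentile(P[k][:,2],[5,50,95]),3),k.sum())
s=get_obs(); print(s['time'],s['tool_pos'],s['ee_rot'],s['width'])
E
```

```text
housing z [0.14183512 0.14296692 0.14434395]
0.5 [0.142 0.143 0.144] 142
0.505 [0.142 0.143 0.144] 155
0.51 [0.142 0.143 0.144] 143
0.515 [0.142 0.143 0.144] 110
0.52 [0.136 0.139 0.14 ] 42
3.0 [ 0.53338666 -0.1102256   0.21158243] [-3.13990821e+00  2.51469630e-03  5.01842412e-02] 0.030066661207401663
```

step_arm([
  {"jaw": 0.32, "tx": 0.001, "ty": 0.006, "tz": 0.02, "ax": 0, "ay": 0, "az": 0},
  {"jaw": 0.32, "tx": 0.001, "ty": 0.006, "tz": 0.045, "ax": 0, "ay": 0, "az": 0},
  {"jaw": 0.32, "tx": 0.001, "ty": 0.006, "tz": 0.062, "ax": 0, "ay": 0, "az": 0},
  {"jaw": 0.32, "tx": 0.001, "ty": 0.006, "tz": 0.062, "ax": 0, "ay": 0, "az": 0},
  {"jaw": 0.05, "tx": 0.001, "ty": 0.006, "tz": 0.062, "ax": 0, "ay": 0, "az": 0},
  {"jaw": 0.05, "tx": 0.001, "ty": 0.006, "tz": 0.062, "ax": 0, "ay": 0, "az": 0},
  {"jaw": 0.05, "tx": 0.001, "ty": 0.006, "tz": 0.062, "ax": 0, "ay": 0, "az": 0},
  {"jaw": 0.05, "tx": 0.001, "ty": 0.006, "tz": 0.062, "ax": 0, "ay": 0, "az": 0},
])

```text
time: 3.8
tool_pos: [0.5355, -0.1181, 0.1511]
ee_rot: [3.139, -0.0, 0.049]
wrist_force: [0.4, -4.6, 0.7]
width: 0.0114
```

step_arm([
  {"jaw": 0.05, "tx": 0.015, "ty": 0.0, "tz": 0, "ax": 0, "ay": 0, "az": 0},
  {"jaw": 0.05, "tx": 0.03, "ty": 0.0, "tz": 0, "ax": 0, "ay": 0, "az": 0},
  {"jaw": 0.05, "tx": 0.042, "ty": 0.0, "tz": 0, "ax": 0, "ay": 0, "az": 0},
  {"jaw": 0.05, "tx": 0.049, "ty": 0.0, "tz": 0, "ax": 0, "ay": 0, "az": 0},
  {"jaw": 0.05, "tx": 0.049, "ty": 0.0, "tz": 0, "ax": 0, "ay": 0, "az": 0},
  {"jaw": 0.05, "tx": 0.049, "ty": 0.0, "tz": 0, "ax": 0, "ay": 0, "az": 0},
])

```text
time: 4.4
tool_pos: [0.5805, -0.1164, 0.151]
ee_rot: [3.138, 0.01, 0.048]
wrist_force: [-10.6, -3.7, 2.5]
width: 0.0112
```

The bolt reached its stop after 45 mm of travel. Release, lift and turn back.

step_arm([
  {"jaw": 0.35, "tx": 0.045, "ty": 0.0, "tz": 0, "ax": 0, "ay": 0, "az": 0},
  {"jaw": 0.35, "tx": 0, "ty": 0.0, "tz": 0, "ax": 0, "ay": 0, "az": 0},
  {"jaw": 0.4, "tx": 0, "ty": 0, "tz": -0.05, "ax": 0, "ay": 0, "az": 0},
  {"jaw": 0.4, "tx": 0, "ty": 0, "tz": -0.1, "ax": 0, "ay": 0, "az": -0.15},
  {"jaw": 0.4, "tx": 0, "ty": -0.03, "tz": -0.13, "ax": 0, "ay": 0, "az": -0.3},
  {"jaw": 0.4, "tx": -0.03, "ty": -0.08, "tz": -0.15, "ax": 0, "ay": 0, "az": -0.45},
  {"jaw": 0.4, "tx": -0.05, "ty": -0.13, "tz": -0.15, "ax": 0, "ay": 0, "az": -0.6},
  {"jaw": 0.4, "tx": -0.08, "ty": -0.17, "tz": -0.15, "ax": 0, "ay": 0, "az": -0.75},
])

```text
time: 5.2
tool_pos: [0.5026, 0.041, 0.3027]
ee_rot: [-3.138, 0.005, 0.806]
wrist_force: [0.6, -0.0, -0.1]
width: 0.0377
```

step_arm([
  {"jaw": 0.4, "tx": 0, "ty": 0.0, "tz": 0, "ax": 0, "ay": 0, "az": -0.15},
  {"jaw": 0.4, "tx": 0, "ty": 0.0, "tz": 0, "ax": 0, "ay": 0, "az": -0.3},
  {"jaw": 0.4, "tx": 0, "ty": 0.0, "tz": 0, "ax": 0, "ay": 0, "az": -0.45},
  {"jaw": 0.4, "tx": 0, "ty": 0.0, "tz": 0, "ax": 0, "ay": 0, "az": -0.6},
  {"jaw": 0.4, "tx": 0, "ty": 0.0, "tz": 0, "ax": 0, "ay": 0, "az": -0.75},
  {"jaw": 0.4, "tx": 0, "ty": 0.0, "tz": 0, "ax": 0, "ay": 0, "az": -0.77},
  {"jaw": 0.4, "tx": 0, "ty": 0.0, "tz": 0, "ax": 0, "ay": 0, "az": -0.77},
])

```text
time: 5.9
tool_pos: [0.5027, 0.0415, 0.3033]
ee_rot: [-3.137, 0.0, 1.574]
wrist_force: [-0.3, -0.6, 1.0]
width: 0.0374
```

```bash
cat > jigs.py <<'E'
from loc import *
C=np.array([.470,.2215]); TH=.20
def find(im,P,ycol=None):
    X,Y,Z=P[...,0],P[...,1],P[...,2]
    H,S,V=[a.astype(int) for a in cv2.split(cv2.cvtColor(im,cv2.COLOR_RGB2HSV))]
    out={}
    for nm,kk in dict(red=((H<6)|(H>174))&(S>150),yellow=(abs(H-27)<6)&(S>150),blue=(abs(H-110)<10)&(S>130),green=(abs(H-62)<18)&(S>130),white=(S<60)&(V>110)).items():
        kk=kk&(Z>.16)&(Z<.195)&(abs(Y)<.5)&(X>.3)&(X<.65)
        nn,l,st,c=cv2.connectedComponentsWithStats(kk.astype(np.uint8))
        for i in range(1,nn):
            if st[i,4]>40:
                q=P[l==i]; zt=np.percentile(q[:,2],95); t=q[q[:,2]>zt-.004]; m=(t.min(0)+t.max(0))/2
                d=m[:2]-C; cl=(d[0]*np.cos(TH)+d[1]*np.sin(TH),-d[0]*np.sin(TH)+d[1]*np.cos(TH))
                print(nm,st[i,4],np.round(c[i]),'xy',np.round(m[:2],4),'top',round(zt,4),'ext',np.round(np.ptp(t,0),4),'cleaner',np.round(cl,4)); out[nm]=m
    return out
E
python3 - <<'E'
from jigs import *
im,d,P=wr("w3"); np.save("w3.npy",P); np.save("w3im.npy",im); find(im,P)
Z=P[...,2]; k=(abs(Z-.120)<.003)&(P[...,1]>.05); p=(P[k][:,:2]*1000).astype(np.float32); print(cv2.minAreaRect(p))
im,d=snapshot("scene"); find(im,cloud("scene",d))
E
```

```text
t 5.9 tcp [0.5027 0.0415 0.3033] [-3.137  0.     1.574] w 0.0374 F [-0.3 -0.6  1. ]
red 428 [347.  80.] xy [0.5257 0.1311] top 0.1768 ext [0.0192 0.0182 0.0049] cleaner [ 0.0366 -0.0996]
yellow 63 [302.  38.] xy [0.4866 0.1684] top 0.1759 ext [0.016  0.0085 0.0037] cleaner [ 0.0057 -0.0554]
((483.40283203125, 156.47763061523438), (170.60560607910156, 137.4431915283203), 11.614358901977539)
red 65 [369. 195.] xy [0.5283 0.1323] top 0.1773 ext [0.0203 0.0166 0.0049] cleaner [ 0.0394 -0.099 ]
yellow 63 [386. 185.] xy [0.4875 0.1747] top 0.177 ext [0.0185 0.0175 0.005 ] cleaner [ 0.0078 -0.0494]
blue 64 [407. 187.] xy [0.4933 0.2259] top 0.177 ext [0.0174 0.0178 0.0045] cleaner [ 0.0237 -0.0003]
green 61 [448. 186.] xy [0.4822 0.3259] top 0.1771 ext [0.0171 0.0175 0.0051] cleaner [0.0327 0.0999]
white 67 [427. 185.] xy [0.4831 0.2755] top 0.1769 ext [0.0215 0.0175 0.0043] cleaner [0.0236 0.0504]
```

View pics/w3.png

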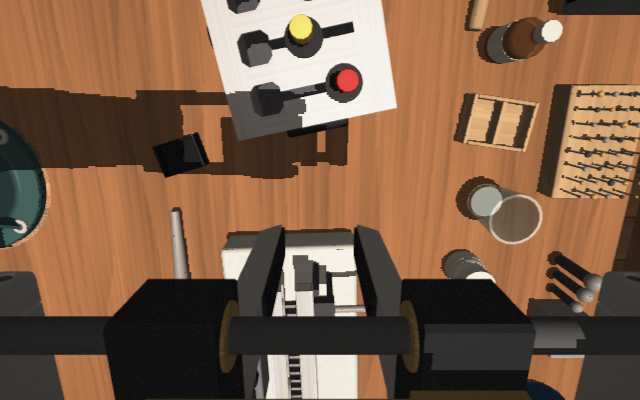

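Measurements agree to about 2 mm, and the red knob is at slot 1 (ly = -99.6 mm). First grasp: red.

step_arm([
  {"jaw": 0.4, "tx": 0.045, "ty": 0.012, "tz": 0.02, "ax": 0, "ay": 0, "az": 0},
  {"jaw": 0.4, "tx": 0.09, "ty": 0.024, "tz": 0.05, "ax": 0, "ay": 0, "az": 0},
  {"jaw": 0.4, "tx": 0.09, "ty": 0.024, "tz": 0.09, "ax": 0, "ay": 0, "az": 0},
  {"jaw": 0.4, "tx": 0.09, "ty": 0.024, "tz": 0.13, "ax": 0, "ay": 0, "az": 0},
  {"jaw": 0.4, "tx": 0.09, "ty": 0.024, "tz": 0.151, "ax": 0, "ay": 0, "az": 0},
  {"jaw": 0.4, "tx": 0.09, "ty": 0.024, "tz": 0.151, "ax": 0, "ay": 0, "az": 0},
  {"jaw": 0.4, "tx": 0.09, "ty": 0.024, "tz": 0.151, "ax": 0, "ay": 0, "az": 0},
])

```text
time: 6.7
tool_pos: [0.5259, 0.1314, 0.1525]
ee_rot: [-3.137, 0.0, 1.573]
wrist_force: [-1.0, 0.1, 0.3]
width: 0.0378
```

step_arm([
  {"jaw": 0.1, "tx": 0, "ty": 0, "tz": 0, "ax": 0, "ay": 0, "az": 0},
  {"jaw": 0.1, "tx": 0, "ty": 0, "tz": 0, "ax": 0, "ay": 0, "az": 0},
  {"jaw": 0.1, "tx": 0, "ty": 0, "tz": 0, "ax": 0, "ay": 0, "az": 0},
  {"jaw": 0.1, "tx": 0, "ty": 0, "tz": 0, "ax": 0, "ay": 0, "az": 0},
])

```text
time: 7.1
tool_pos: [0.5268, 0.1314, 0.1544]
ee_rot: [-3.14, -0.0, 1.573]
wrist_force: [-0.5, -0.4, 4.7]
width: 0.0191
```

step_arm([
  {"jaw": 0.1, "tx": 0, "ty": 0, "tz": -0.001, "ax": 0, "ay": 0, "az": 0},
  {"jaw": 0.1, "tx": -0.003, "ty": -0.015, "tz": -0.001, "ax": 0, "ay": 0, "az": 0},
  {"jaw": 0.1, "tx": -0.007, "ty": -0.035, "tz": -0.001, "ax": 0, "ay": 0, "az": 0},
  {"jaw": 0.1, "tx": -0.011, "ty": -0.055, "tz": -0.001, "ax": 0, "ay": 0, "az": 0},
  {"jaw": 0.1, "tx": -0.0145, "ty": -0.072, "tz": -0.001, "ax": 0, "ay": 0, "az": 0},
  {"jaw": 0.1, "tx": -0.0164, "ty": -0.081, "tz": -0.001, "ax": 0, "ay": 0, "az": 0},
  {"jaw": 0.1, "tx": -0.0164, "ty": -0.081, "tz": -0.001, "ax": 0, "ay": 0, "az": 0},
  {"jaw": 0.1, "tx": -0.0164, "ty": -0.081, "tz": -0.001, "ax": 0, "ay": 0, "az": 0},
])

```text
time: 7.9
tool_pos: [0.4463, 0.1149, 0.1556]
ee_rot: [-3.141, -0.0, 1.573]
wrist_force: [-0.7, -0.7, 0.1]
width: 0.0189
```

```bash
python3 - <<'E'
from loc import *
K,o,Rm=cam("wrist")
s=get_obs(); print(s['wrist_force'],s['tool_pos'],s['width'])
im=np.load("w3im.npy")
P=np.load("w3.npy")
# octagon centre 1 in w3: dark pixels near (268,97)
g=cv2.cvtColor(im,cv2.COLOR_RGB2GRAY)
w=P[97,235:300]; print(np.round(w[::6],3).tolist())
im,d=snapshot("scene"); save("s2",cv2.resize(im[150:270,330:480],None,fx=5,fy=5,interpolation=cv2.INTER_CUBIC))
E
```

```text
[-0.65590509 -0.68901003  0.1260897 ] [0.44632774 0.11494438 0.15557633] 0.018900374351494754
[[0.415, 0.117, 0.12], [0.421, 0.117, 0.121], [0.427, 0.117, 0.119], [0.419, 0.117, 0.046], [0.421, 0.117, 0.013], [0.429, 0.117, 0.012], [0.437, 0.117, 0.012], [0.445, 0.117, 0.013], [0.453, 0.117, 0.011], [0.461, 0.117, 0.012], [0.469, 0.117, 0.013]]
```

View pics/s2.png

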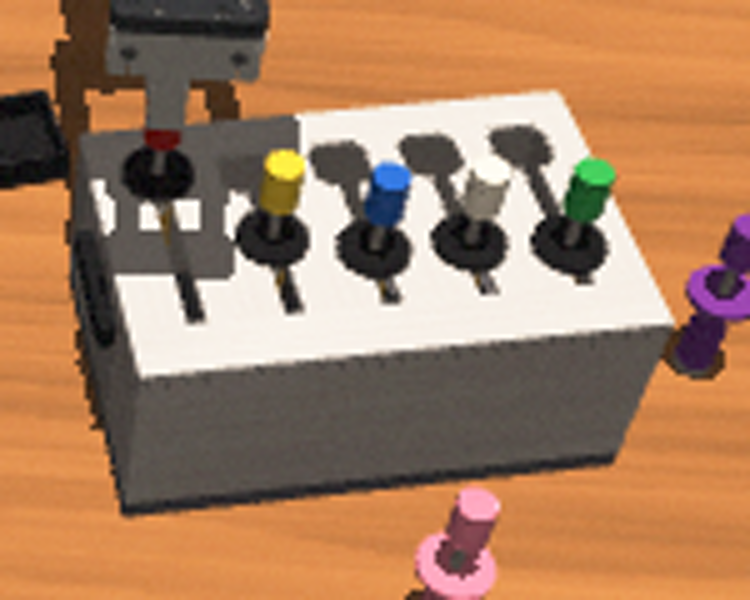

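The jig sits at the wide end with almost no force on the wrist. Lift and carry it.

step_arm([
  {"jaw": 0.1, "tx": 0, "ty": 0, "tz": -0.015, "ax": 0, "ay": 0, "az": 0},
  {"jaw": 0.1, "tx": 0, "ty": 0, "tz": -0.04, "ax": 0, "ay": 0, "az": 0},
  {"jaw": 0.1, "tx": 0, "ty": 0, "tz": -0.07, "ax": 0, "ay": 0, "az": 0},
  {"jaw": 0.1, "tx": 0, "ty": 0, "tz": -0.088, "ax": 0, "ay": 0, "az": 0},
  {"jaw": 0.1, "tx": -0.03, "ty": 0.0, "tz": -0.09, "ax": 0, "ay": 0, "az": 0},
  {"jaw": 0.1, "tx": -0.07, "ty": 0.008, "tz": -0.09, "ax": 0, "ay": 0, "az": 0},
  {"jaw": 0.1, "tx": -0.11, "ty": 0.015, "tz": -0.09, "ax": 0, "ay": 0, "az": 0},
  {"jaw": 0.1, "tx": -0.14, "ty": 0.02, "tz": -0.09, "ax": 0, "ay": 0, "az": 0},
])

```text
time: 8.75
tool_pos: [0.4678, -0.0271, 0.2467]
ee_rot: [3.141, 0.001, 1.572]
wrist_force: [0.3, 0.4, -1.0]
width: 0.0191
```

step_arm([
  {"jaw": 0.1, "tx": -0.015, "ty": 0, "tz": 0.02, "ax": 0, "ay": 0, "az": 0},
  {"jaw": 0.1, "tx": -0.015, "ty": 0, "tz": 0.04, "ax": 0, "ay": 0, "az": 0},
  {"jaw": 0.1, "tx": -0.015, "ty": 0, "tz": 0.06, "ax": 0, "ay": 0, "az": 0},
  {"jaw": 0.1, "tx": -0.015, "ty": 0, "tz": 0.073, "ax": 0, "ay": 0, "az": 0},
  {"jaw": 0.1, "tx": -0.015, "ty": 0, "tz": 0.073, "ax": 0, "ay": 0, "az": 0},
  {"jaw": 0.1, "tx": -0.015, "ty": 0, "tz": 0.073, "ax": 0, "ay": 0, "az": 0},
])

```text
time: 9.35
tool_pos: [0.4684, -0.0421, 0.1746]
ee_rot: [3.14, 0.001, 1.572]
wrist_force: [0.6, -0.0, -0.5]
width: 0.0187
```

```bash
python3 - <<'E'
from loc import *
s=get_obs(); print(s['wrist_force'],s['tool_pos'],s['ee_rot'],s['width'])
im,d=snapshot("scene"); P=cloud("scene",d); save("s3",cv2.resize(im[140:260,200:350],None,fx=5,fy=5,interpolation=cv2.INTER_CUBIC))
E
```

```text
[ 0.64873033 -0.01243205 -0.45959557] [ 0.46842147 -0.04213794  0.17462189] [3.13988601e+00 7.16271274e-04 1.57227132e+00] 0.01873268906362949
```

View pics/s3.png

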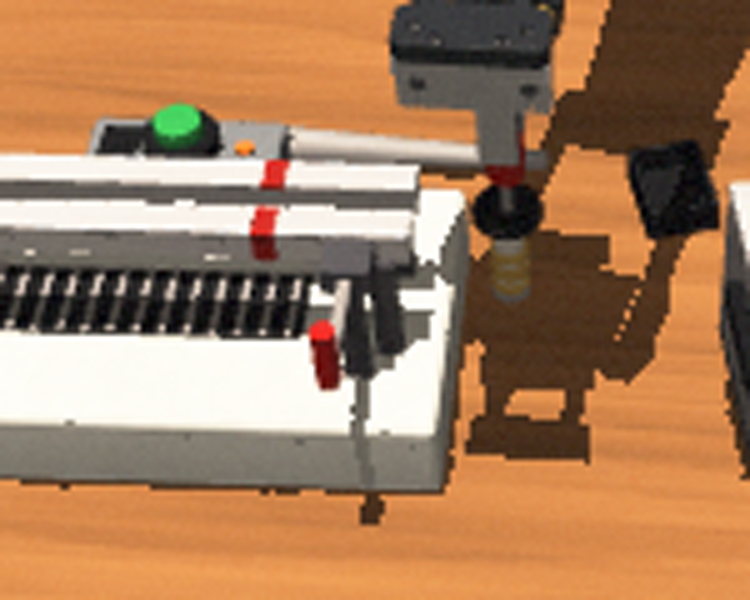

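step_arm([
  {"jaw": 0.1, "tx": 0, "ty": -0.0025, "tz": 0.006, "ax": 0, "ay": 0, "az": 0},
  {"jaw": 0.1, "tx": 0, "ty": -0.0025, "tz": 0.006, "ax": 0, "ay": 0, "az": 0},
  {"jaw": 0.1, "tx": -0.02, "ty": -0.0017, "tz": 0.006, "ax": 0, "ay": 0, "az": 0},
  {"jaw": 0.1, "tx": -0.045, "ty": -0.0007, "tz": 0.006, "ax": 0, "ay": 0, "az": 0},
  {"jaw": 0.1, "tx": -0.07, "ty": 0.0003, "tz": 0.006, "ax": 0, "ay": 0, "az": 0},
  {"jaw": 0.1, "tx": -0.1, "ty": 0.0015, "tz": 0.006, "ax": 0, "ay": 0, "az": 0},
  {"jaw": 0.1, "tx": -0.1, "ty": 0.0015, "tz": 0.006, "ax": 0, "ay": 0, "az": 0},
  {"jaw": 0.1, "tx": -0.1, "ty": 0.0015, "tz": 0.006, "ax": 0, "ay": 0, "az": 0},
])

```text
time: 10.2
tool_pos: [0.4704, -0.1423, 0.1694]
ee_rot: [3.139, 0.0, 1.571]
wrist_force: [0.1, 0.4, -0.5]
width: 0.0188
```

step_arm([
  {"jaw": 0.1, "tx": -0.035, "ty": 0.0013, "tz": 0, "ax": 0, "ay": 0, "az": 0},
  {"jaw": 0.1, "tx": -0.07, "ty": 0.0026, "tz": 0, "ax": 0, "ay": 0, "az": 0},
  {"jaw": 0.1, "tx": -0.11, "ty": 0.004, "tz": 0, "ax": 0, "ay": 0, "az": 0},
  {"jaw": 0.1, "tx": -0.15, "ty": 0.0056, "tz": 0, "ax": 0, "ay": 0, "az": 0},
  {"jaw": 0.1, "tx": -0.185, "ty": 0.007, "tz": 0, "ax": 0, "ay": 0, "az": 0},
  {"jaw": 0.1, "tx": -0.204, "ty": 0.0078, "tz": 0, "ax": 0, "ay": 0, "az": 0},
  {"jaw": 0.1, "tx": -0.204, "ty": 0.0078, "tz": 0.004, "ax": 0, "ay": 0, "az": 0},
  {"jaw": 0.1, "tx": -0.204, "ty": 0.0078, "tz": 0.004, "ax": 0, "ay": 0, "az": 0},
])

```text
time: 11.0
tool_pos: [0.4784, -0.3448, 0.1649]
ee_rot: [3.139, -0.002, 1.572]
wrist_force: [-0.5, -0.0, -0.6]
width: 0.0187
```

step_arm([
  {"jaw": 0.1, "tx": 0, "ty": 0, "tz": 0, "ax": 0, "ay": 0, "az": 0},
  {"jaw": 0.35, "tx": 0, "ty": 0, "tz": 0, "ax": 0, "ay": 0, "az": 0},
  {"jaw": 0.4, "tx": 0, "ty": 0, "tz": 0, "ax": 0, "ay": 0, "az": 0},
  {"jaw": 0.4, "tx": 0, "ty": 0, "tz": 0, "ax": 0, "ay": 0, "az": 0},
])

```text
time: 11.4
tool_pos: [0.4786, -0.3442, 0.1654]
ee_rot: [3.139, -0.001, 1.573]
wrist_force: [-0.5, -0.0, -0.3]
width: 0.0363
```

step_arm([
  {"jaw": 0.4, "tx": 0, "ty": 0, "tz": -0.04, "ax": 0, "ay": 0, "az": 0},
  {"jaw": 0.4, "tx": 0.01, "ty": 0, "tz": -0.08, "ax": 0, "ay": 0, "az": 0},
  {"jaw": 0.4, "tx": 0.05, "ty": 0, "tz": -0.11, "ax": 0, "ay": 0, "az": 0},
  {"jaw": 0.4, "tx": 0.1, "ty": 0, "tz": -0.11, "ax": 0, "ay": 0, "az": 0},
  {"jaw": 0.4, "tx": 0.15, "ty": 0, "tz": -0.11, "ax": 0, "ay": 0, "az": 0},
  {"jaw": 0.4, "tx": 0.2, "ty": 0, "tz": -0.11, "ax": 0, "ay": 0, "az": 0},
  {"jaw": 0.4, "tx": 0.25, "ty": 0, "tz": -0.11, "ax": 0, "ay": 0, "az": 0},
  {"jaw": 0.4, "tx": 0.3, "ty": 0, "tz": -0.11, "ax": 0, "ay": 0, "az": 0},
])

```text
time: 12.2
tool_pos: [0.4773, -0.0423, 0.2763]
ee_rot: [3.137, -0.001, 1.573]
wrist_force: [0.5, -0.2, 0.7]
width: 0.0376
```

step_arm([
  {"jaw": 0.4, "tx": 0.05, "ty": 0, "tz": 0, "ax": 0, "ay": 0, "az": 0},
  {"jaw": 0.4, "tx": 0.1, "ty": 0, "tz": 0, "ax": 0, "ay": 0, "az": 0},
  {"jaw": 0.4, "tx": 0.14, "ty": 0, "tz": 0, "ax": 0, "ay": 0, "az": 0},
  {"jaw": 0.4, "tx": 0.14, "ty": 0, "tz": 0, "ax": 0, "ay": 0, "az": 0},
  {"jaw": 0.4, "tx": 0.14, "ty": 0, "tz": 0, "ax": 0, "ay": 0, "az": 0},
])

```text
time: 12.7
tool_pos: [0.4768, 0.0984, 0.2767]
ee_rot: [3.137, -0.0, 1.575]
wrist_force: [-0.3, -0.4, 0.2]
width: 0.0375
```

```bash
cat > chk.py <<'E'
from jigs import *
im,d,P=wr("wl"); find(im,P)
im,d=snapshot("scene"); save("sl",im); print('scene'); find(im,cloud("scene",d))
E
python3 chk.py
```

```text
t 12.7 tcp [0.4768 0.0984 0.2767] [ 3.137 -0.     1.575] w 0.0375 F [-0.3 -0.4  0.2]
blue 597 [335.  28.] xy [0.4895 0.2243] top 0.177 ext [0.0193 0.019  0.0048] cleaner [ 0.0197 -0.0012]
scene
red 85 [184. 170.] xy [ 0.4794 -0.3398] top 0.188 ext [0.0199 0.0183 0.005 ] cleaner [-0.1023 -0.552 ]
yellow 61 [386. 185.] xy [0.4869 0.1747] top 0.1773 ext [0.0199 0.017  0.0061] cleaner [ 0.0073 -0.0493]
blue 62 [407. 187.] xy [0.4925 0.2267] top 0.178 ext [0.0168 0.0151 0.0046] cleaner [0.0231 0.0006]
green 65 [448. 186.] xy [0.4811 0.3265] top 0.1768 ext [0.0193 0.018  0.0053] cleaner [0.0318 0.1007]
white 66 [427. 185.] xy [0.4829 0.2752] top 0.177 ext [0.0189 0.0172 0.0048] cleaner [0.0233 0.0501]
```

step_arm([
  {"jaw": 0.4, "tx": 0.04, "ty": 0.004, "tz": 0.02, "ax": 0, "ay": 0, "az": 0},
  {"jaw": 0.4, "tx": 0.075, "ty": 0.008, "tz": 0.05, "ax": 0, "ay": 0, "az": 0},
  {"jaw": 0.4, "tx": 0.075, "ty": 0.008, "tz": 0.09, "ax": 0, "ay": 0, "az": 0},
  {"jaw": 0.4, "tx": 0.075, "ty": 0.008, "tz": 0.115, "ax": 0, "ay": 0, "az": 0},
  {"jaw": 0.4, "tx": 0.075, "ty": 0.008, "tz": 0.124, "ax": 0, "ay": 0, "az": 0},
  {"jaw": 0.4, "tx": 0.075, "ty": 0.008, "tz": 0.124, "ax": 0, "ay": 0, "az": 0},
  {"jaw": 0.4, "tx": 0.075, "ty": 0.008, "tz": 0.124, "ax": 0, "ay": 0, "az": 0},
])

```text
time: 13.5
tool_pos: [0.4868, 0.1711, 0.1544]
ee_rot: [3.134, -0.001, 1.57]
wrist_force: [0.7, 0.3, -0.4]
width: 0.0375
```

step_arm([
  {"jaw": 0.1, "tx": 0, "ty": 0, "tz": 0, "ax": 0, "ay": 0, "az": 0},
  {"jaw": 0.1, "tx": 0, "ty": 0, "tz": 0, "ax": 0, "ay": 0, "az": 0},
  {"jaw": 0.1, "tx": 0, "ty": 0, "tz": 0, "ax": 0, "ay": 0, "az": 0},
  {"jaw": 0.1, "tx": 0, "ty": 0, "tz": 0, "ax": 0, "ay": 0, "az": 0},
])

```text
time: 13.9
tool_pos: [0.4875, 0.1712, 0.1559]
ee_rot: [3.131, -0.001, 1.57]
wrist_force: [-0.8, -0.0, 4.8]
width: 0.0188
```

step_arm([
  {"jaw": 0.1, "tx": 0, "ty": 0, "tz": -0.001, "ax": 0, "ay": 0, "az": 0},
  {"jaw": 0.1, "tx": -0.003, "ty": -0.015, "tz": -0.001, "ax": 0, "ay": 0, "az": 0},
  {"jaw": 0.1, "tx": -0.006, "ty": -0.03, "tz": -0.001, "ax": 0, "ay": 0, "az": 0},
  {"jaw": 0.1, "tx": -0.009, "ty": -0.045, "tz": -0.001, "ax": 0, "ay": 0, "az": 0},
  {"jaw": 0.1, "tx": -0.0105, "ty": -0.052, "tz": -0.001, "ax": 0, "ay": 0, "az": 0},
  {"jaw": 0.1, "tx": -0.0105, "ty": -0.052, "tz": -0.001, "ax": 0, "ay": 0, "az": 0},
  {"jaw": 0.1, "tx": -0.0105, "ty": -0.052, "tz": -0.001, "ax": 0, "ay": 0, "az": 0},
])

```text
time: 14.6
tool_pos: [0.4357, 0.1608, 0.1562]
ee_rot: [3.131, -0.001, 1.57]
wrist_force: [0.2, 0.1, -1.0]
width: 0.0188
```

step_arm([
  {"jaw": 0.1, "tx": 0, "ty": 0, "tz": -0.015, "ax": 0, "ay": 0, "az": 0},
  {"jaw": 0.1, "tx": 0, "ty": 0, "tz": -0.04, "ax": 0, "ay": 0, "az": 0},
  {"jaw": 0.1, "tx": 0, "ty": 0, "tz": -0.07, "ax": 0, "ay": 0, "az": 0},
  {"jaw": 0.1, "tx": 0, "ty": 0, "tz": -0.088, "ax": 0, "ay": 0, "az": 0},
  {"jaw": 0.1, "tx": -0.03, "ty": 0.0, "tz": -0.09, "ax": 0, "ay": 0, "az": 0},
  {"jaw": 0.1, "tx": -0.08, "ty": 0.01, "tz": -0.09, "ax": 0, "ay": 0, "az": 0},
  {"jaw": 0.1, "tx": -0.13, "ty": 0.02, "tz": -0.09, "ax": 0, "ay": 0, "az": 0},
  {"jaw": 0.1, "tx": -0.17, "ty": 0.03, "tz": -0.09, "ax": 0, "ay": 0, "az": 0},
])

```text
time: 15.4
tool_pos: [0.4654, -0.0114, 0.2478]
ee_rot: [3.129, -0.001, 1.57]
wrist_force: [0.1, 1.0, -0.8]
width: 0.0189
```

step_arm([
  {"jaw": 0.1, "tx": -0.025, "ty": 0, "tz": 0.0, "ax": 0, "ay": 0, "az": 0},
  {"jaw": 0.1, "tx": -0.035, "ty": 0, "tz": 0.03, "ax": 0, "ay": 0, "az": 0},
  {"jaw": 0.1, "tx": -0.035, "ty": 0, "tz": 0.06, "ax": 0, "ay": 0, "az": 0},
  {"jaw": 0.1, "tx": -0.035, "ty": 0, "tz": 0.073, "ax": 0, "ay": 0, "az": 0},
  {"jaw": 0.1, "tx": -0.035, "ty": 0, "tz": 0.076, "ax": 0, "ay": 0, "az": 0},
  {"jaw": 0.1, "tx": -0.035, "ty": 0, "tz": 0.076, "ax": 0, "ay": 0, "az": 0},
  {"jaw": 0.1, "tx": -0.035, "ty": 0, "tz": 0.076, "ax": 0, "ay": 0, "az": 0},
])

```text
time: 16.1
tool_pos: [0.4674, -0.0462, 0.1737]
ee_rot: [3.126, -0.0, 1.57]
wrist_force: [-0.0, -0.1, -0.1]
width: 0.0185
```

step_arm([
  {"jaw": 0.1, "tx": 0, "ty": -0.001, "tz": 0.004, "ax": 0.015, "ay": 0, "az": 0},
  {"jaw": 0.1, "tx": 0, "ty": -0.001, "tz": 0.004, "ax": 0.015, "ay": 0, "az": 0},
  {"jaw": 0.1, "tx": -0.02, "ty": -0.0002, "tz": 0.004, "ax": 0.015, "ay": 0, "az": 0},
  {"jaw": 0.1, "tx": -0.045, "ty": 0.0008, "tz": 0.004, "ax": 0.015, "ay": 0, "az": 0},
  {"jaw": 0.1, "tx": -0.07, "ty": 0.0018, "tz": 0.004, "ax": 0.015, "ay": 0, "az": 0},
  {"jaw": 0.1, "tx": -0.1, "ty": 0.003, "tz": 0.004, "ax": 0.015, "ay": 0, "az": 0},
  {"jaw": 0.1, "tx": -0.1, "ty": 0.003, "tz": 0.004, "ax": 0.015, "ay": 0, "az": 0},
  {"jaw": 0.1, "tx": -0.1, "ty": 0.003, "tz": 0.004, "ax": 0.015, "ay": 0, "az": 0},
])

```text
time: 16.9
tool_pos: [0.4705, -0.1464, 0.1699]
ee_rot: [3.141, -0.001, 1.569]
wrist_force: [-0.0, 0.5, -0.8]
width: 0.0189
```

step_arm([
  {"jaw": 0.1, "tx": -0.035, "ty": 0.0013, "tz": 0, "ax": 0, "ay": 0, "az": 0},
  {"jaw": 0.1, "tx": -0.07, "ty": 0.0026, "tz": 0, "ax": 0, "ay": 0, "az": 0},
  {"jaw": 0.1, "tx": -0.11, "ty": 0.004, "tz": 0, "ax": 0, "ay": 0, "az": 0},
  {"jaw": 0.1, "tx": -0.145, "ty": 0.0055, "tz": 0, "ax": 0, "ay": 0, "az": 0},
  {"jaw": 0.1, "tx": -0.161, "ty": 0.006, "tz": 0, "ax": 0, "ay": 0, "az": 0},
  {"jaw": 0.1, "tx": -0.161, "ty": 0.006, "tz": 0.004, "ax": 0, "ay": 0, "az": 0},
  {"jaw": 0.1, "tx": -0.161, "ty": 0.006, "tz": 0.004, "ax": 0, "ay": 0, "az": 0},
  {"jaw": 0.1, "tx": -0.161, "ty": 0.006, "tz": 0.004, "ax": 0, "ay": 0, "az": 0},
])

```text
time: 17.7
tool_pos: [0.4769, -0.3063, 0.1677]
ee_rot: [3.139, 0.0, 1.571]
wrist_force: [-1.4, -0.5, 4.9]
width: 0.0191
```

step_arm([
  {"jaw": 0.1, "tx": 0, "ty": 0, "tz": 0, "ax": 0, "ay": 0, "az": 0},
  {"jaw": 0.35, "tx": 0, "ty": 0, "tz": 0, "ax": 0, "ay": 0, "az": 0},
  {"jaw": 0.4, "tx": 0, "ty": 0, "tz": 0, "ax": 0, "ay": 0, "az": 0},
  {"jaw": 0.4, "tx": 0, "ty": 0, "tz": 0, "ax": 0, "ay": 0, "az": 0},
  {"jaw": 0.4, "tx": 0, "ty": 0, "tz": -0.04, "ax": 0, "ay": 0, "az": 0},
  {"jaw": 0.4, "tx": 0.0, "ty": 0, "tz": -0.08, "ax": 0, "ay": 0, "az": 0},
  {"jaw": 0.4, "tx": 0.04, "ty": 0, "tz": -0.11, "ax": 0, "ay": 0, "az": 0},
  {"jaw": 0.4, "tx": 0.09, "ty": 0, "tz": -0.11, "ax": 0, "ay": 0, "az": 0},
])

```text
time: 18.5
tool_pos: [0.4782, -0.2175, 0.2825]
ee_rot: [3.132, 0.005, 1.567]
wrist_force: [0.4, 0.6, -1.0]
width: 0.0375
```

step_arm([
  {"jaw": 0.4, "tx": 0.05, "ty": 0, "tz": 0, "ax": 0, "ay": 0, "az": 0},
  {"jaw": 0.4, "tx": 0.1, "ty": 0, "tz": 0, "ax": 0, "ay": 0, "az": 0},
  {"jaw": 0.4, "tx": 0.15, "ty": 0, "tz": 0, "ax": 0, "ay": 0, "az": 0},
  {"jaw": 0.4, "tx": 0.2, "ty": 0, "tz": 0, "ax": 0, "ay": 0, "az": 0},
  {"jaw": 0.4, "tx": 0.25, "ty": 0, "tz": 0, "ax": 0, "ay": 0, "az": 0},
  {"jaw": 0.4, "tx": 0.3, "ty": 0, "tz": 0, "ax": 0, "ay": 0, "az": 0},
  {"jaw": 0.4, "tx": 0.33, "ty": 0, "tz": 0, "ax": 0, "ay": 0, "az": 0},
  {"jaw": 0.4, "tx": 0.33, "ty": 0, "tz": 0, "ax": 0, "ay": 0, "az": 0},
])

```text
time: 19.3
tool_pos: [0.4788, 0.116, 0.2804]
ee_rot: [3.133, 0.004, 1.573]
wrist_force: [-0.2, -0.9, -0.0]
width: 0.0376
```

```bash
python3 chk.py
```

```text
t 19.3 tcp [0.4788 0.116  0.2804] [3.133 0.004 1.573] w 0.0376 F [-0.2 -0.9 -0. ]
blue 535 [332.  52.] xy [0.4899 0.2232] top 0.177 ext [0.019  0.0191 0.0045] cleaner [ 0.0199 -0.0023]
scene
red 84 [184. 169.] xy [ 0.4793 -0.3408] top 0.1883 ext [0.0185 0.0191 0.0046] cleaner [-0.1026 -0.5529]
yellow 82 [200. 170.] xy [ 0.4773 -0.2979] top 0.1878 ext [0.0205 0.0159 0.0047] cleaner [-0.096  -0.5105]
blue 61 [407. 187.] xy [0.4927 0.226 ] top 0.1776 ext [0.0183 0.0169 0.0063] cleaner [ 0.0231 -0.0001]
green 63 [448. 186.] xy [0.4805 0.3268] top 0.1767 ext [0.0165 0.0183 0.0053] cleaner [0.0312 0.1011]
white 67 [427. 186.] xy [0.4821 0.2756] top 0.177 ext [0.021  0.0176 0.0047] cleaner [0.0226 0.0506]
```

step_arm([
  {"jaw": 0.4, "tx": 0.045, "ty": 0.006, "tz": 0.02, "ax": 0.008, "ay": 0, "az": 0},
  {"jaw": 0.4, "tx": 0.09, "ty": 0.012, "tz": 0.03, "ax": 0.008, "ay": 0, "az": 0},
  {"jaw": 0.4, "tx": 0.111, "ty": 0.012, "tz": 0.06, "ax": 0.008, "ay": 0, "az": 0},
  {"jaw": 0.4, "tx": 0.111, "ty": 0.012, "tz": 0.1, "ax": 0.008, "ay": 0, "az": 0},
  {"jaw": 0.4, "tx": 0.111, "ty": 0.012, "tz": 0.12, "ax": 0.008, "ay": 0, "az": 0},
  {"jaw": 0.4, "tx": 0.111, "ty": 0.012, "tz": 0.129, "ax": 0.008, "ay": 0, "az": 0},
  {"jaw": 0.4, "tx": 0.111, "ty": 0.012, "tz": 0.129, "ax": 0.008, "ay": 0, "az": 0},
  {"jaw": 0.4, "tx": 0.111, "ty": 0.012, "tz": 0.129, "ax": 0.008, "ay": 0, "az": 0},
])

```text
time: 20.2
tool_pos: [0.4938, 0.2223, 0.1526]
ee_rot: [3.138, 0.005, 1.567]
wrist_force: [0.3, 0.4, -0.2]
width: 0.0377
```

step_arm([
  {"jaw": 0.1, "tx": 0, "ty": 0, "tz": 0, "ax": 0, "ay": 0, "az": 0},
  {"jaw": 0.1, "tx": 0, "ty": 0, "tz": 0, "ax": 0, "ay": 0, "az": 0},
  {"jaw": 0.1, "tx": 0, "ty": 0, "tz": 0, "ax": 0, "ay": 0, "az": 0},
  {"jaw": 0.1, "tx": 0, "ty": 0, "tz": 0, "ax": 0, "ay": 0, "az": 0},
])

```text
time: 20.6
tool_pos: [0.4944, 0.2225, 0.154]
ee_rot: [3.136, 0.004, 1.567]
wrist_force: [-1.6, -0.4, 4.3]
width: 0.019
```

step_arm([
  {"jaw": 0.1, "tx": 0, "ty": 0, "tz": -0.001, "ax": 0, "ay": 0, "az": 0},
  {"jaw": 0.1, "tx": -0.003, "ty": -0.015, "tz": -0.001, "ax": 0, "ay": 0, "az": 0},
  {"jaw": 0.1, "tx": -0.007, "ty": -0.035, "tz": -0.001, "ax": 0, "ay": 0, "az": 0},
  {"jaw": 0.1, "tx": -0.011, "ty": -0.055, "tz": -0.001, "ax": 0, "ay": 0, "az": 0},
  {"jaw": 0.1, "tx": -0.0138, "ty": -0.068, "tz": -0.001, "ax": 0, "ay": 0, "az": 0},
  {"jaw": 0.1, "tx": -0.0138, "ty": -0.068, "tz": -0.001, "ax": 0, "ay": 0, "az": 0},
  {"jaw": 0.1, "tx": -0.0138, "ty": -0.068, "tz": -0.001, "ax": 0, "ay": 0, "az": 0},
])

```text
time: 21.3
tool_pos: [0.4266, 0.2091, 0.1547]
ee_rot: [3.135, 0.004, 1.567]
wrist_force: [0.4, -0.6, -0.5]
width: 0.0191
```

```bash
python3 - <<'E'
from h import *
im,d=snapshot("scene"); P=cloud("scene",d)
save("s4",cv2.resize(im[150:260,340:480],None,fx=5,fy=5,interpolation=cv2.INTER_CUBIC))
E
```

```text
(no output)
```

View pics/s4.png

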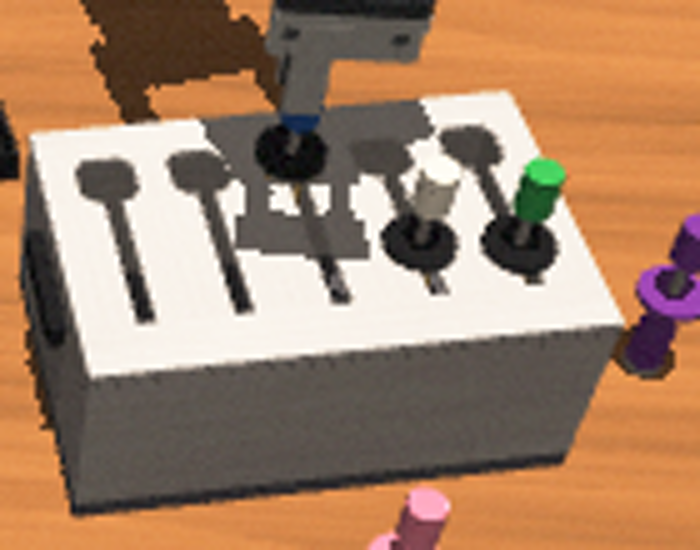

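step_arm([
  {"jaw": 0.1, "tx": 0, "ty": 0, "tz": -0.015, "ax": 0, "ay": 0, "az": 0},
  {"jaw": 0.1, "tx": 0, "ty": 0, "tz": -0.04, "ax": 0, "ay": 0, "az": 0},
  {"jaw": 0.1, "tx": 0, "ty": 0, "tz": -0.07, "ax": 0, "ay": 0, "az": 0},
  {"jaw": 0.1, "tx": 0, "ty": 0, "tz": -0.09, "ax": 0, "ay": 0, "az": 0},
  {"jaw": 0.1, "tx": -0.04, "ty": 0.005, "tz": -0.09, "ax": 0, "ay": 0, "az": 0},
  {"jaw": 0.1, "tx": -0.09, "ty": 0.015, "tz": -0.09, "ax": 0, "ay": 0, "az": 0},
  {"jaw": 0.1, "tx": -0.14, "ty": 0.025, "tz": -0.09, "ax": 0, "ay": 0, "az": 0},
  {"jaw": 0.1, "tx": -0.19, "ty": 0.035, "tz": -0.09, "ax": 0, "ay": 0, "az": 0},
])

```text
time: 22.15
tool_pos: [0.4609, 0.0204, 0.2471]
ee_rot: [3.133, 0.004, 1.567]
wrist_force: [0.2, 0.3, -1.4]
width: 0.0189
```

step_arm([
  {"jaw": 0.1, "tx": -0.03, "ty": 0, "tz": 0.0, "ax": 0, "ay": 0, "az": 0},
  {"jaw": 0.1, "tx": -0.06, "ty": 0.002, "tz": 0.03, "ax": 0, "ay": 0, "az": 0},
  {"jaw": 0.1, "tx": -0.06, "ty": 0.002, "tz": 0.06, "ax": 0, "ay": 0, "az": 0},
  {"jaw": 0.1, "tx": -0.06, "ty": 0.002, "tz": 0.073, "ax": 0, "ay": 0, "az": 0},
  {"jaw": 0.1, "tx": -0.06, "ty": 0.002, "tz": 0.076, "ax": 0, "ay": 0, "az": 0},
  {"jaw": 0.1, "tx": -0.06, "ty": 0.002, "tz": 0.076, "ax": 0, "ay": 0, "az": 0},
  {"jaw": 0.1, "tx": -0.06, "ty": 0.002, "tz": 0.076, "ax": 0, "ay": 0, "az": 0},
])

```text
time: 22.85
tool_pos: [0.4645, -0.0395, 0.1733]
ee_rot: [3.13, 0.005, 1.569]
wrist_force: [-0.1, -0.8, -0.5]
width: 0.0189
```

step_arm([
  {"jaw": 0.1, "tx": 0, "ty": 0.001, "tz": 0.005, "ax": 0.01, "ay": 0, "az": 0},
  {"jaw": 0.1, "tx": 0, "ty": 0.001, "tz": 0.005, "ax": 0.01, "ay": 0, "az": 0},
  {"jaw": 0.1, "tx": -0.025, "ty": 0.002, "tz": 0.005, "ax": 0.01, "ay": 0, "az": 0},
  {"jaw": 0.1, "tx": -0.05, "ty": 0.003, "tz": 0.005, "ax": 0.01, "ay": 0, "az": 0},
  {"jaw": 0.1, "tx": -0.075, "ty": 0.004, "tz": 0.005, "ax": 0.01, "ay": 0, "az": 0},
  {"jaw": 0.1, "tx": -0.11, "ty": 0.0054, "tz": 0.005, "ax": 0.01, "ay": 0, "az": 0},
  {"jaw": 0.1, "tx": -0.11, "ty": 0.0054, "tz": 0.005, "ax": 0.01, "ay": 0, "az": 0},
  {"jaw": 0.1, "tx": -0.11, "ty": 0.0054, "tz": 0.005, "ax": 0.01, "ay": 0, "az": 0},
])

```text
time: 23.65
tool_pos: [0.4698, -0.1496, 0.169]
ee_rot: [3.14, 0.004, 1.568]
wrist_force: [0.1, 0.3, -0.6]
width: 0.0189
```

step_arm([
  {"jaw": 0.1, "tx": -0.035, "ty": 0.0013, "tz": 0, "ax": 0, "ay": 0, "az": 0},
  {"jaw": 0.1, "tx": -0.07, "ty": 0.0026, "tz": 0, "ax": 0, "ay": 0, "az": 0},
  {"jaw": 0.1, "tx": -0.095, "ty": 0.0038, "tz": 0, "ax": 0, "ay": 0, "az": 0},
  {"jaw": 0.1, "tx": -0.11, "ty": 0.0046, "tz": 0, "ax": 0, "ay": 0, "az": 0},
  {"jaw": 0.1, "tx": -0.115, "ty": 0.0046, "tz": 0, "ax": 0, "ay": 0, "az": 0},
  {"jaw": 0.1, "tx": -0.115, "ty": 0.0046, "tz": 0.004, "ax": 0, "ay": 0, "az": 0},
  {"jaw": 0.1, "tx": -0.115, "ty": 0.0046, "tz": 0.004, "ax": 0, "ay": 0, "az": 0},
  {"jaw": 0.1, "tx": -0.115, "ty": 0.0046, "tz": 0.004, "ax": 0, "ay": 0, "az": 0},
])

```text
time: 24.45
tool_pos: [0.4743, -0.2635, 0.1656]
ee_rot: [3.139, 0.004, 1.569]
wrist_force: [-0.1, 0.2, -1.1]
width: 0.0188
```

step_arm([
  {"jaw": 0.1, "tx": 0, "ty": 0, "tz": 0, "ax": 0, "ay": 0, "az": 0},
  {"jaw": 0.35, "tx": 0, "ty": 0, "tz": 0, "ax": 0, "ay": 0, "az": 0},
  {"jaw": 0.4, "tx": 0, "ty": 0, "tz": 0, "ax": 0, "ay": 0, "az": 0},
  {"jaw": 0.4, "tx": 0, "ty": 0, "tz": 0, "ax": 0, "ay": 0, "az": 0},
  {"jaw": 0.4, "tx": 0, "ty": 0, "tz": -0.04, "ax": 0, "ay": 0, "az": 0},
  {"jaw": 0.4, "tx": 0.0, "ty": 0, "tz": -0.08, "ax": 0, "ay": 0, "az": 0},
  {"jaw": 0.4, "tx": 0.04, "ty": 0, "tz": -0.11, "ax": 0, "ay": 0, "az": 0},
  {"jaw": 0.4, "tx": 0.09, "ty": 0, "tz": -0.11, "ax": 0, "ay": 0, "az": 0},
])

```text
time: 25.25
tool_pos: [0.4759, -0.1744, 0.2806]
ee_rot: [3.131, 0.008, 1.565]
wrist_force: [0.7, 0.2, 0.3]
width: 0.0377
```

step_arm([
  {"jaw": 0.4, "tx": 0.05, "ty": 0, "tz": 0, "ax": 0, "ay": 0, "az": 0},
  {"jaw": 0.4, "tx": 0.1, "ty": 0, "tz": 0, "ax": 0, "ay": 0, "az": 0},
  {"jaw": 0.4, "tx": 0.15, "ty": 0, "tz": 0, "ax": 0, "ay": 0, "az": 0},
  {"jaw": 0.4, "tx": 0.2, "ty": 0, "tz": 0, "ax": 0, "ay": 0, "az": 0},
  {"jaw": 0.4, "tx": 0.25, "ty": 0, "tz": 0, "ax": 0, "ay": 0, "az": 0},
  {"jaw": 0.4, "tx": 0.3, "ty": 0, "tz": 0, "ax": 0, "ay": 0, "az": 0},
  {"jaw": 0.4, "tx": 0.33, "ty": 0, "tz": 0, "ax": 0, "ay": 0, "az": 0},
  {"jaw": 0.4, "tx": 0.33, "ty": 0, "tz": 0, "ax": 0, "ay": 0, "az": 0},
])

```text
time: 26.05
tool_pos: [0.4773, 0.159, 0.2776]
ee_rot: [3.131, 0.007, 1.571]
wrist_force: [0.3, -0.7, -0.4]
width: 0.0377
```

```bash
python3 chk.py
```

```text
t 26.05 tcp [0.4773 0.159  0.2776] [3.131 0.007 1.571] w 0.0377 F [ 0.3 -0.7 -0.4]
white 537 [323.  42.] xy [0.4816 0.273 ] top 0.1772 ext [0.0187 0.0195 0.0052] cleaner [0.0216 0.0482]
scene
red 85 [184. 170.] xy [ 0.4786 -0.3413] top 0.1882 ext [0.0198 0.0193 0.0053] cleaner [-0.1034 -0.5533]
yellow 84 [200. 170.] xy [ 0.4778 -0.2988] top 0.1883 ext [0.0205 0.017  0.0046] cleaner [-0.0957 -0.5115]
blue 80 [216. 170.] xy [ 0.4746 -0.257 ] top 0.1881 ext [0.0162 0.0182 0.0059] cleaner [-0.0906 -0.4699]
green 63 [448. 186.] xy [0.4823 0.3261] top 0.1771 ext [0.0167 0.0174 0.0043] cleaner [0.0328 0.1001]
white 66 [427. 185.] xy [0.4832 0.2755] top 0.1769 ext [0.0188 0.0172 0.0045] cleaner [0.0237 0.0503]
```

step_arm([
  {"jaw": 0.4, "tx": 0.045, "ty": 0.003, "tz": 0.02, "ax": 0.01, "ay": 0.007, "az": 0},
  {"jaw": 0.4, "tx": 0.09, "ty": 0.006, "tz": 0.03, "ax": 0.01, "ay": 0.007, "az": 0},
  {"jaw": 0.4, "tx": 0.117, "ty": 0.006, "tz": 0.06, "ax": 0.01, "ay": 0.007, "az": 0},
  {"jaw": 0.4, "tx": 0.117, "ty": 0.006, "tz": 0.1, "ax": 0.01, "ay": 0.007, "az": 0},
  {"jaw": 0.4, "tx": 0.117, "ty": 0.006, "tz": 0.117, "ax": 0.01, "ay": 0.007, "az": 0},
  {"jaw": 0.4, "tx": 0.117, "ty": 0.006, "tz": 0.126, "ax": 0.01, "ay": 0.007, "az": 0},
  {"jaw": 0.4, "tx": 0.117, "ty": 0.006, "tz": 0.126, "ax": 0.01, "ay": 0.007, "az": 0},
  {"jaw": 0.4, "tx": 0.117, "ty": 0.006, "tz": 0.126, "ax": 0.01, "ay": 0.007, "az": 0},
])

```text
time: 26.95
tool_pos: [0.4867, 0.2709, 0.1524]
ee_rot: [3.139, 0.001, 1.565]
wrist_force: [0.2, 0.5, 0.3]
width: 0.0376
```

step_arm([
  {"jaw": 0.1, "tx": 0, "ty": 0, "tz": 0, "ax": 0, "ay": 0, "az": 0},
  {"jaw": 0.1, "tx": 0, "ty": 0, "tz": 0, "ax": 0, "ay": 0, "az": 0},
  {"jaw": 0.1, "tx": 0, "ty": 0, "tz": 0, "ax": 0, "ay": 0, "az": 0},
  {"jaw": 0.1, "tx": 0, "ty": 0, "tz": 0, "ax": 0, "ay": 0, "az": 0},
])

```text
time: 27.35
tool_pos: [0.4872, 0.2712, 0.1538]
ee_rot: [3.137, -0.0, 1.565]
wrist_force: [-1.2, -0.6, 4.4]
width: 0.0191
```

step_arm([
  {"jaw": 0.1, "tx": 0, "ty": 0, "tz": -0.001, "ax": 0, "ay": 0, "az": 0},
  {"jaw": 0.1, "tx": -0.003, "ty": -0.015, "tz": -0.001, "ax": 0, "ay": 0, "az": 0},
  {"jaw": 0.1, "tx": -0.007, "ty": -0.035, "tz": -0.001, "ax": 0, "ay": 0, "az": 0},
  {"jaw": 0.1, "tx": -0.011, "ty": -0.055, "tz": -0.001, "ax": 0, "ay": 0, "az": 0},
  {"jaw": 0.1, "tx": -0.0144, "ty": -0.071, "tz": -0.001, "ax": 0, "ay": 0, "az": 0},
  {"jaw": 0.1, "tx": -0.0144, "ty": -0.071, "tz": -0.001, "ax": 0, "ay": 0, "az": 0},
  {"jaw": 0.1, "tx": -0.0144, "ty": -0.071, "tz": -0.001, "ax": 0, "ay": 0, "az": 0},
])

```text
time: 28.05
tool_pos: [0.4164, 0.2573, 0.1544]
ee_rot: [3.136, -0.0, 1.565]
wrist_force: [-0.3, 0.1, -0.4]
width: 0.0189
```

step_arm([
  {"jaw": 0.1, "tx": 0, "ty": 0, "tz": -0.015, "ax": 0, "ay": 0, "az": 0},
  {"jaw": 0.1, "tx": 0, "ty": 0, "tz": -0.04, "ax": 0, "ay": 0, "az": 0},
  {"jaw": 0.1, "tx": 0, "ty": 0, "tz": -0.07, "ax": 0, "ay": 0, "az": 0},
  {"jaw": 0.1, "tx": 0, "ty": 0, "tz": -0.09, "ax": 0, "ay": 0, "az": 0},
  {"jaw": 0.1, "tx": -0.04, "ty": 0.005, "tz": -0.09, "ax": 0, "ay": 0, "az": 0},
  {"jaw": 0.1, "tx": -0.09, "ty": 0.015, "tz": -0.09, "ax": 0, "ay": 0, "az": 0},
  {"jaw": 0.1, "tx": -0.14, "ty": 0.025, "tz": -0.09, "ax": 0, "ay": 0, "az": 0},
  {"jaw": 0.1, "tx": -0.19, "ty": 0.035, "tz": -0.09, "ax": 0, "ay": 0, "az": 0},
])

```text
time: 28.85
tool_pos: [0.4504, 0.0682, 0.2462]
ee_rot: [3.133, -0.0, 1.566]
wrist_force: [-0.4, 0.6, 0.1]
width: 0.0097
```

step_arm([
  {"jaw": 0.1, "tx": -0.05, "ty": 0.008, "tz": 0.0, "ax": 0, "ay": 0, "az": 0},
  {"jaw": 0.1, "tx": -0.1, "ty": 0.016, "tz": 0.01, "ax": 0, "ay": 0, "az": 0},
  {"jaw": 0.1, "tx": -0.11, "ty": 0.016, "tz": 0.04, "ax": 0, "ay": 0, "az": 0},
  {"jaw": 0.1, "tx": -0.11, "ty": 0.016, "tz": 0.07, "ax": 0, "ay": 0, "az": 0},
  {"jaw": 0.1, "tx": -0.11, "ty": 0.016, "tz": 0.076, "ax": 0, "ay": 0, "az": 0},
  {"jaw": 0.1, "tx": -0.11, "ty": 0.016, "tz": 0.076, "ax": 0, "ay": 0, "az": 0},
  {"jaw": 0.1, "tx": -0.11, "ty": 0.016, "tz": 0.076, "ax": 0, "ay": 0, "az": 0},
])

```text
time: 29.55
tool_pos: [0.4678, -0.0418, 0.1725]
ee_rot: [3.13, 0.001, 1.566]
wrist_force: [0.2, 0.8, -0.0]
width: 0.0092
```

The opening is 9 mm, so the grip slackened and the jig is lost. I'll look for it.

```bash
python3 chk.py; python3 - <<'E'
from h import *
im=cv2.imread("pics/sl.png"); cv2.imwrite("pics/s5.png",cv2.resize(im[140:270,270:480],None,fx=3.8,fy=3.8,interpolation=cv2.INTER_CUBIC))
E
```

```text
t 29.55 tcp [ 0.4678 -0.0418  0.1725] [3.130e+00 1.000e-03 1.566e+00] w 0.0092 F [ 0.2  0.8 -0. ]
scene
red 84 [184. 170.] xy [ 0.4802 -0.3415] top 0.1878 ext [0.021  0.0197 0.0039] cleaner [-0.1018 -0.5538]
yellow 84 [200. 170.] xy [ 0.4776 -0.2973] top 0.1881 ext [0.0217 0.0177 0.0052] cleaner [-0.0956 -0.51  ]
blue 81 [216. 170.] xy [ 0.4755 -0.257 ] top 0.1879 ext [0.0154 0.0181 0.0045] cleaner [-0.0897 -0.4701]
green 62 [448. 186.] xy [0.4828 0.3265] top 0.1773 ext [0.0172 0.0169 0.0044] cleaner [0.0334 0.1004]
white 57 [418. 165.] xy [0.4089 0.2615] top 0.1768 ext [0.0191 0.0161 0.0047] cleaner [-0.0519  0.0514]
```

View pics/s5.png

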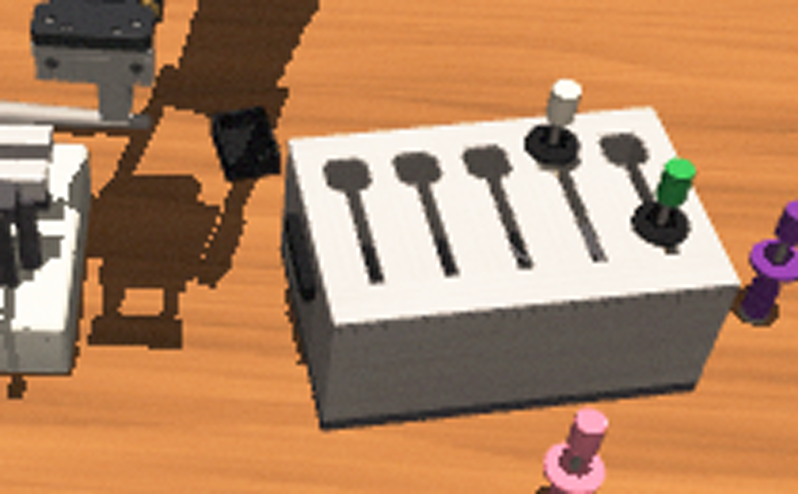

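Luckily white fell back upright into the wide end of its own slot, at pixel (418,165). I'll fetch it again.

step_arm([
  {"jaw": 0.4, "tx": 0, "ty": 0, "tz": -0.04, "ax": 0.01, "ay": 0, "az": 0},
  {"jaw": 0.4, "tx": 0.02, "ty": 0, "tz": -0.08, "ax": 0.01, "ay": 0, "az": 0},
  {"jaw": 0.4, "tx": 0.07, "ty": -0.01, "tz": -0.1, "ax": 0.01, "ay": 0, "az": 0},
  {"jaw": 0.4, "tx": 0.12, "ty": -0.02, "tz": -0.1, "ax": 0.01, "ay": 0, "az": 0},
  {"jaw": 0.4, "tx": 0.17, "ty": -0.03, "tz": -0.1, "ax": 0.01, "ay": 0, "az": 0},
  {"jaw": 0.4, "tx": 0.22, "ty": -0.045, "tz": -0.1, "ax": 0.01, "ay": 0, "az": 0},
  {"jaw": 0.4, "tx": 0.265, "ty": -0.056, "tz": -0.1, "ax": 0.01, "ay": 0, "az": 0},
  {"jaw": 0.4, "tx": 0.303, "ty": -0.056, "tz": -0.1, "ax": 0.01, "ay": 0, "az": 0},
])

```text
time: 30.45
tool_pos: [0.4106, 0.2646, 0.2743]
ee_rot: [3.136, -0.001, 1.569]
wrist_force: [0.4, -0.0, -0.1]
width: 0.0373
```

step_arm([
  {"jaw": 0.4, "tx": 0, "ty": 0, "tz": 0.0, "ax": 0, "ay": 0, "az": 0},
  {"jaw": 0.4, "tx": 0, "ty": 0, "tz": 0.0, "ax": 0, "ay": 0, "az": 0},
])

```text
time: 30.65
tool_pos: [0.4104, 0.2656, 0.2757]
ee_rot: [3.133, -0.002, 1.572]
wrist_force: [0.1, -0.4, -0.5]
width: 0.0376
```

step_arm([
  {"jaw": 0.4, "tx": -0.002, "ty": 0.001, "tz": 0.04, "ax": 0.008, "ay": 0, "az": 0},
  {"jaw": 0.4, "tx": -0.002, "ty": 0.001, "tz": 0.08, "ax": 0.008, "ay": 0, "az": 0},
  {"jaw": 0.4, "tx": -0.002, "ty": 0.001, "tz": 0.11, "ax": 0.008, "ay": 0, "az": 0},
  {"jaw": 0.4, "tx": -0.002, "ty": 0.001, "tz": 0.124, "ax": 0.008, "ay": 0, "az": 0},
  {"jaw": 0.4, "tx": -0.002, "ty": 0.001, "tz": 0.124, "ax": 0.008, "ay": 0, "az": 0},
  {"jaw": 0.4, "tx": -0.002, "ty": 0.001, "tz": 0.124, "ax": 0.008, "ay": 0, "az": 0},
])

```text
time: 31.25
tool_pos: [0.4136, 0.2636, 0.1536]
ee_rot: [3.139, -0.003, 1.571]
wrist_force: [0.7, -1.1, -0.5]
width: 0.0377
```

step_arm([
  {"jaw": 0.1, "tx": 0, "ty": 0, "tz": 0, "ax": 0, "ay": 0, "az": 0},
  {"jaw": 0.1, "tx": 0, "ty": 0, "tz": 0, "ax": 0, "ay": 0, "az": 0},
  {"jaw": 0.1, "tx": 0, "ty": 0, "tz": 0, "ax": 0, "ay": 0, "az": 0},
  {"jaw": 0.1, "tx": 0, "ty": 0, "tz": 0, "ax": 0, "ay": 0, "az": 0},
])

```text
time: 31.65
tool_pos: [0.4143, 0.2641, 0.1553]
ee_rot: [3.136, -0.004, 1.571]
wrist_force: [-0.5, -0.1, 4.6]
width: 0.0192
```

step_arm([
  {"jaw": 0.1, "tx": 0, "ty": 0.001, "tz": -0.01, "ax": 0, "ay": 0, "az": 0},
  {"jaw": 0.1, "tx": 0, "ty": 0.001, "tz": -0.035, "ax": 0, "ay": 0, "az": 0},
  {"jaw": 0.1, "tx": 0, "ty": 0.001, "tz": -0.065, "ax": 0, "ay": 0, "az": 0},
  {"jaw": 0.1, "tx": 0, "ty": 0.001, "tz": -0.09, "ax": 0, "ay": 0, "az": 0},
  {"jaw": 0.1, "tx": -0.04, "ty": 0.005, "tz": -0.09, "ax": 0, "ay": 0, "az": 0},
  {"jaw": 0.1, "tx": -0.09, "ty": 0.015, "tz": -0.09, "ax": 0, "ay": 0, "az": 0},
  {"jaw": 0.1, "tx": -0.14, "ty": 0.025, "tz": -0.09, "ax": 0, "ay": 0, "az": 0},
  {"jaw": 0.1, "tx": -0.19, "ty": 0.035, "tz": -0.09, "ax": 0, "ay": 0, "az": 0},
])

```text
time: 32.45
tool_pos: [0.4485, 0.0751, 0.2454]
ee_rot: [3.135, -0.004, 1.573]
wrist_force: [0.8, -0.5, -0.8]
width: 0.0094
```

step_arm([
  {"jaw": 0.1, "tx": -0.05, "ty": 0.008, "tz": 0.0, "ax": 0, "ay": 0, "az": 0},
  {"jaw": 0.1, "tx": -0.1, "ty": 0.017, "tz": 0.01, "ax": 0, "ay": 0, "az": 0},
  {"jaw": 0.1, "tx": -0.115, "ty": 0.017, "tz": 0.04, "ax": 0, "ay": 0, "az": 0},
  {"jaw": 0.1, "tx": -0.115, "ty": 0.017, "tz": 0.07, "ax": 0, "ay": 0, "az": 0},
  {"jaw": 0.1, "tx": -0.115, "ty": 0.017, "tz": 0.075, "ax": 0, "ay": 0, "az": 0},
  {"jaw": 0.1, "tx": -0.115, "ty": 0.017, "tz": 0.075, "ax": 0, "ay": 0, "az": 0},
  {"jaw": 0.1, "tx": -0.115, "ty": 0.017, "tz": 0.075, "ax": 0, "ay": 0, "az": 0},
])

```text
time: 33.15
tool_pos: [0.4671, -0.0392, 0.1719]
ee_rot: [3.132, -0.004, 1.574]
wrist_force: [0.6, 0.3, 0.3]
width: 0.0094
```

Lost again. I need to see where it is now, and why.

```bash
python3 chk.py; python3 - <<'E'
from h import *
im=cv2.imread("pics/sl.png"); cv2.imwrite("pics/s6.png",cv2.resize(im[140:270,290:480],None,fx=4.2,fy=4.2,interpolation=cv2.INTER_CUBIC))
E
```

```text
t 33.15 tcp [ 0.4671 -0.0392  0.1719] [ 3.132 -0.004  1.574] w 0.0094 F [0.6 0.3 0.3]
scene
red 83 [184. 170.] xy [ 0.4792 -0.3397] top 0.1878 ext [0.0189 0.0188 0.006 ] cleaner [-0.1025 -0.5519]
yellow 82 [200. 170.] xy [ 0.4773 -0.2986] top 0.188 ext [0.0225 0.0171 0.0042] cleaner [-0.0962 -0.5112]
blue 80 [216. 170.] xy [ 0.476 -0.257] top 0.1879 ext [0.0199 0.0185 0.0044] cleaner [-0.0891 -0.4702]
green 64 [448. 186.] xy [0.4825 0.3261] top 0.1775 ext [0.0199 0.0172 0.0048] cleaner [0.033  0.1001]
white 56 [423. 166.] xy [0.4111 0.2715] top 0.1774 ext [0.0168 0.0164 0.0052] cleaner [-0.0478  0.0607]
```

View pics/s6.png

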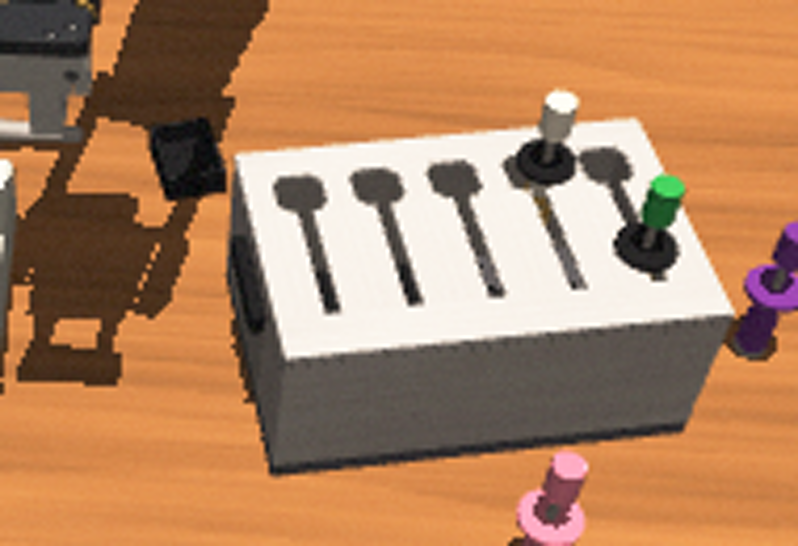

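White is upright in slot 4's wide end again, about 10 mm off centre. I probably moved sideways before the stack was fully clear. This time I'll centre it, lift fully, settle and check before moving sideways.

step_arm([
  {"jaw": 0.4, "tx": 0, "ty": 0, "tz": -0.04, "ax": 0.01, "ay": -0.004, "az": 0},
  {"jaw": 0.4, "tx": 0.02, "ty": 0, "tz": -0.08, "ax": 0.01, "ay": -0.004, "az": 0},
  {"jaw": 0.4, "tx": 0.07, "ty": -0.01, "tz": -0.1, "ax": 0.01, "ay": -0.004, "az": 0},
  {"jaw": 0.4, "tx": 0.12, "ty": -0.02, "tz": -0.1, "ax": 0.01, "ay": -0.004, "az": 0},
  {"jaw": 0.4, "tx": 0.17, "ty": -0.03, "tz": -0.1, "ax": 0.01, "ay": -0.004, "az": 0},
  {"jaw": 0.4, "tx": 0.22, "ty": -0.045, "tz": -0.1, "ax": 0.01, "ay": -0.004, "az": 0},
  {"jaw": 0.4, "tx": 0.265, "ty": -0.056, "tz": -0.1, "ax": 0.01, "ay": -0.004, "az": 0},
  {"jaw": 0.4, "tx": 0.31, "ty": -0.056, "tz": -0.1, "ax": 0.01, "ay": -0.004, "az": 0},
])

```text
time: 34.05
tool_pos: [0.4081, 0.2728, 0.2753]
ee_rot: [3.137, -0.001, 1.575]
wrist_force: [1.4, -0.6, 0.1]
width: 0.0379
```

step_arm([
  {"jaw": 0.4, "tx": 0, "ty": 0, "tz": 0.0, "ax": 0, "ay": 0, "az": 0},
  {"jaw": 0.4, "tx": 0, "ty": 0, "tz": 0.0, "ax": 0, "ay": 0, "az": 0},
])

```text
time: 34.25
tool_pos: [0.4078, 0.2741, 0.2767]
ee_rot: [3.135, -0.002, 1.579]
wrist_force: [-0.9, -0.6, 1.0]
width: 0.0378
```

step_arm([
  {"jaw": 0.4, "tx": -0.002, "ty": 0.001, "tz": 0.04, "ax": 0.006, "ay": 0, "az": 0},
  {"jaw": 0.4, "tx": -0.002, "ty": 0.001, "tz": 0.08, "ax": 0.006, "ay": 0, "az": 0},
  {"jaw": 0.4, "tx": -0.002, "ty": 0.001, "tz": 0.11, "ax": 0.006, "ay": 0, "az": 0},
  {"jaw": 0.4, "tx": -0.002, "ty": 0.001, "tz": 0.125, "ax": 0.006, "ay": 0, "az": 0},
  {"jaw": 0.4, "tx": -0.002, "ty": 0.001, "tz": 0.125, "ax": 0.006, "ay": 0, "az": 0},
  {"jaw": 0.4, "tx": -0.002, "ty": 0.001, "tz": 0.125, "ax": 0.006, "ay": 0, "az": 0},
])

```text
time: 34.85
tool_pos: [0.4108, 0.272, 0.1535]
ee_rot: [3.138, -0.003, 1.578]
wrist_force: [0.1, -0.2, 0.3]
width: 0.0374
```

step_arm([
  {"jaw": 0.1, "tx": 0, "ty": 0, "tz": 0, "ax": 0, "ay": 0, "az": 0},
  {"jaw": 0.1, "tx": 0, "ty": 0, "tz": 0, "ax": 0, "ay": 0, "az": 0},
  {"jaw": 0.1, "tx": 0, "ty": 0, "tz": 0, "ax": 0, "ay": 0, "az": 0},
  {"jaw": 0.1, "tx": 0, "ty": 0, "tz": 0, "ax": 0, "ay": 0, "az": 0},
])

```text
time: 35.25
tool_pos: [0.4114, 0.2723, 0.1551]
ee_rot: [3.136, -0.004, 1.578]
wrist_force: [-0.4, -1.4, 5.7]
width: 0.019
```

step_arm([
  {"jaw": 0.1, "tx": -0.003, "ty": 0.002, "tz": -0.001, "ax": 0, "ay": 0, "az": 0},
  {"jaw": 0.1, "tx": -0.007, "ty": 0.004, "tz": -0.001, "ax": 0, "ay": 0, "az": 0},
  {"jaw": 0.1, "tx": -0.0095, "ty": 0.0045, "tz": -0.001, "ax": 0, "ay": 0, "az": 0},
  {"jaw": 0.1, "tx": -0.0095, "ty": 0.0045, "tz": -0.001, "ax": 0, "ay": 0, "az": 0},
])

```text
time: 35.65
tool_pos: [0.416, 0.2624, 0.1557]
ee_rot: [3.137, -0.003, 1.577]
wrist_force: [0.5, 0.1, -0.6]
width: 0.0191
```

```bash
python3 - <<'E'
from jigs import *
K,o,Rm=cam("scene")
im,d=snapshot("scene"); P=cloud("scene",d); find(im,P)
g=cv2.cvtColor(im,cv2.COLOR_RGB2GRAY).astype(int)
v,u=np.mgrid[0:400,0:640]
r=np.stack([(u-K[0,2])/K[0,0],(v-K[1,2])/K[1,1],np.ones_like(u)],-1)@Rm.T
Q=o+r*((.120-o[2])/r[...,2])[...,None]
D=Q[...,:2]-C; lx=D[...,0]*np.cos(TH)+D[...,1]*np.sin(TH); ly=-D[...,0]*np.sin(TH)+D[...,1]*np.cos(TH)
for yk in(-.1,-.05,0,.05,.1):
    k=(abs(ly-yk)<.022)&(lx<-.031)&(lx>-.075)&(P[...,2]<.112)
    k2=(abs(ly-yk)<.02)&(lx<.08)&(lx>.0)&(P[...,2]<.112)
    if k.sum()>5: print(yk,k.sum(),'lx',np.round([lx[k].min(),lx[k].max()],4),'ly',np.round([ly[k].min(),ly[k].max(),ly[k].mean()],4),'slot',np.round([ly[k2].mean(),lx[k2].max()],4) if k2.any() else '')
E
```

```text
red 86 [184. 170.] xy [ 0.479  -0.3403] top 0.1876 ext [0.0208 0.0186 0.0045] cleaner [-0.1028 -0.5523]
yellow 80 [200. 170.] xy [ 0.4773 -0.2989] top 0.1878 ext [0.0205 0.0157 0.0052] cleaner [-0.0963 -0.5115]
blue 81 [216. 170.] xy [ 0.4753 -0.2571] top 0.1874 ext [0.0174 0.0188 0.0058] cleaner [-0.0899 -0.4701]
green 65 [448. 186.] xy [0.481 0.326] top 0.1769 ext [0.0182 0.0172 0.0048] cleaner [0.0316 0.1002]
-0.1 70 lx [-0.0538 -0.0313] ly [-0.1143 -0.0842 -0.0995] slot [-0.0993  0.057 ]
-0.05 70 lx [-0.055 -0.031] ly [-0.065  -0.0351 -0.0505] slot [-0.0492  0.0567]
0 69 lx [-0.0552 -0.0311] ly [-0.0148  0.0144  0.0001] slot [0.0006 0.0561]
0.1 67 lx [-0.0555 -0.0312] ly [0.0854 0.1136 0.0994] slot [0.0999 0.0549]
```

The slot model holds to about 1 mm. Now a slow vertical lift.

step_arm([
  {"jaw": 0.1, "tx": 0, "ty": 0, "tz": -0.01, "ax": 0, "ay": 0, "az": 0},
  {"jaw": 0.1, "tx": 0, "ty": 0, "tz": -0.025, "ax": 0, "ay": 0, "az": 0},
  {"jaw": 0.1, "tx": 0, "ty": 0, "tz": -0.04, "ax": 0, "ay": 0, "az": 0},
  {"jaw": 0.1, "tx": 0, "ty": 0, "tz": -0.055, "ax": 0, "ay": 0, "az": 0},
  {"jaw": 0.1, "tx": 0, "ty": 0, "tz": -0.07, "ax": 0, "ay": 0, "az": 0},
  {"jaw": 0.1, "tx": 0, "ty": 0, "tz": -0.085, "ax": 0, "ay": 0, "az": 0},
  {"jaw": 0.1, "tx": 0, "ty": 0, "tz": -0.09, "ax": 0, "ay": 0, "az": 0},
  {"jaw": 0.1, "tx": 0, "ty": 0, "tz": -0.09, "ax": 0, "ay": 0, "az": 0},
])

```text
time: 36.5
tool_pos: [0.416, 0.2624, 0.247]
ee_rot: [3.135, -0.004, 1.578]
wrist_force: [0.7, -0.4, -0.9]
width: 0.0188
```

step_arm([
  {"jaw": 0.1, "tx": -0.02, "ty": 0.003, "tz": 0, "ax": 0, "ay": 0, "az": 0},
  {"jaw": 0.1, "tx": -0.055, "ty": 0.009, "tz": 0, "ax": 0, "ay": 0, "az": 0},
  {"jaw": 0.1, "tx": -0.095, "ty": 0.016, "tz": 0, "ax": 0, "ay": 0, "az": 0},
  {"jaw": 0.1, "tx": -0.135, "ty": 0.023, "tz": 0, "ax": 0, "ay": 0, "az": 0},
  {"jaw": 0.1, "tx": -0.175, "ty": 0.03, "tz": 0, "ax": 0, "ay": 0, "az": 0},
  {"jaw": 0.1, "tx": -0.215, "ty": 0.037, "tz": 0, "ax": 0, "ay": 0, "az": 0},
  {"jaw": 0.1, "tx": -0.255, "ty": 0.043, "tz": 0, "ax": 0, "ay": 0, "az": 0},
  {"jaw": 0.1, "tx": -0.295, "ty": 0.048, "tz": 0, "ax": 0, "ay": 0, "az": 0},
])

```text
time: 37.3
tool_pos: [0.4655, -0.0338, 0.245]
ee_rot: [3.136, -0.005, 1.578]
wrist_force: [1.0, 0.2, -1.4]
width: 0.0191
```

step_arm([
  {"jaw": 0.1, "tx": -0.009, "ty": 0, "tz": 0.01, "ax": 0, "ay": 0, "az": 0},
  {"jaw": 0.1, "tx": -0.009, "ty": 0, "tz": 0.035, "ax": 0, "ay": 0, "az": 0},
  {"jaw": 0.1, "tx": -0.009, "ty": 0, "tz": 0.06, "ax": 0, "ay": 0, "az": 0},
  {"jaw": 0.1, "tx": -0.009, "ty": 0, "tz": 0.075, "ax": 0, "ay": 0, "az": 0},
  {"jaw": 0.1, "tx": -0.009, "ty": 0, "tz": 0.075, "ax": 0, "ay": 0, "az": 0},
  {"jaw": 0.1, "tx": -0.009, "ty": 0, "tz": 0.075, "ax": 0, "ay": 0, "az": 0},
])

```text
time: 37.9
tool_pos: [0.4659, -0.0419, 0.17]
ee_rot: [3.137, -0.005, 1.578]
wrist_force: [0.3, 0.1, -0.2]
width: 0.0189
```

step_arm([
  {"jaw": 0.1, "tx": -0.01, "ty": 0.0003, "tz": 0.001, "ax": 0, "ay": 0, "az": 0},
  {"jaw": 0.1, "tx": -0.03, "ty": 0.001, "tz": 0.001, "ax": 0, "ay": 0, "az": 0},
  {"jaw": 0.1, "tx": -0.05, "ty": 0.0017, "tz": 0.001, "ax": 0, "ay": 0, "az": 0},
  {"jaw": 0.1, "tx": -0.075, "ty": 0.0025, "tz": 0.001, "ax": 0, "ay": 0, "az": 0},
  {"jaw": 0.1, "tx": -0.1, "ty": 0.0033, "tz": 0.001, "ax": 0, "ay": 0, "az": 0},
  {"jaw": 0.1, "tx": -0.1, "ty": 0.0033, "tz": 0.001, "ax": 0, "ay": 0, "az": 0},
  {"jaw": 0.1, "tx": -0.1, "ty": 0.0033, "tz": 0.001, "ax": 0, "ay": 0, "az": 0},
])

```text
time: 38.6
tool_pos: [0.4704, -0.1424, 0.1695]
ee_rot: [3.135, -0.005, 1.577]
wrist_force: [0.4, 1.4, -0.3]
width: 0.019
```

step_arm([
  {"jaw": 0.1, "tx": -0.025, "ty": 0.0008, "tz": 0, "ax": 0, "ay": 0, "az": 0},
  {"jaw": 0.1, "tx": -0.05, "ty": 0.0016, "tz": 0, "ax": 0, "ay": 0, "az": 0},
  {"jaw": 0.1, "tx": -0.07, "ty": 0.0023, "tz": 0, "ax": 0, "ay": 0, "az": 0},
  {"jaw": 0.1, "tx": -0.078, "ty": 0.0026, "tz": 0, "ax": 0, "ay": 0, "az": 0},
  {"jaw": 0.1, "tx": -0.078, "ty": 0.0026, "tz": 0, "ax": 0, "ay": 0, "az": 0},
  {"jaw": 0.1, "tx": -0.078, "ty": 0.0026, "tz": 0.004, "ax": 0, "ay": 0, "az": 0},
  {"jaw": 0.1, "tx": -0.078, "ty": 0.0026, "tz": 0.004, "ax": 0, "ay": 0, "az": 0},
  {"jaw": 0.1, "tx": -0.078, "ty": 0.0026, "tz": 0.004, "ax": 0, "ay": 0, "az": 0},
])

```text
time: 39.4
tool_pos: [0.4739, -0.2194, 0.1657]
ee_rot: [3.134, -0.005, 1.578]
wrist_force: [0.8, -0.4, 2.0]
width: 0.0191
```

step_arm([
  {"jaw": 0.1, "tx": 0, "ty": 0, "tz": 0, "ax": 0, "ay": 0, "az": 0},
  {"jaw": 0.35, "tx": 0, "ty": 0, "tz": 0, "ax": 0, "ay": 0, "az": 0},
  {"jaw": 0.4, "tx": 0, "ty": 0, "tz": 0, "ax": 0, "ay": 0, "az": 0},
  {"jaw": 0.4, "tx": 0, "ty": 0, "tz": 0, "ax": 0, "ay": 0, "az": 0},
  {"jaw": 0.4, "tx": 0, "ty": 0, "tz": -0.04, "ax": 0, "ay": 0, "az": 0},
  {"jaw": 0.4, "tx": 0.0, "ty": 0, "tz": -0.08, "ax": 0, "ay": 0, "az": 0},
  {"jaw": 0.4, "tx": 0.04, "ty": 0, "tz": -0.11, "ax": 0, "ay": 0, "az": 0},
  {"jaw": 0.4, "tx": 0.09, "ty": 0, "tz": -0.11, "ax": 0, "ay": 0, "az": 0},
])

```text
time: 40.2
tool_pos: [0.4742, -0.1312, 0.2813]
ee_rot: [3.125, -0.001, 1.574]
wrist_force: [1.5, 0.6, 0.1]
width: 0.0374
```

step_arm([
  {"jaw": 0.4, "tx": 0.05, "ty": 0, "tz": 0, "ax": 0, "ay": 0, "az": 0},
  {"jaw": 0.4, "tx": 0.1, "ty": 0, "tz": 0, "ax": 0, "ay": 0, "az": 0},
  {"jaw": 0.4, "tx": 0.15, "ty": 0, "tz": 0, "ax": 0, "ay": 0, "az": 0},
  {"jaw": 0.4, "tx": 0.2, "ty": 0, "tz": 0, "ax": 0, "ay": 0, "az": 0},
  {"jaw": 0.4, "tx": 0.25, "ty": 0, "tz": 0, "ax": 0, "ay": 0, "az": 0},
  {"jaw": 0.4, "tx": 0.3, "ty": 0, "tz": 0, "ax": 0, "ay": 0, "az": 0},
  {"jaw": 0.4, "tx": 0.34, "ty": 0, "tz": 0, "ax": 0, "ay": 0, "az": 0},
  {"jaw": 0.4, "tx": 0.34, "ty": 0, "tz": 0, "ax": 0, "ay": 0, "az": 0},
])

```text
time: 41.0
tool_pos: [0.4722, 0.213, 0.2809]
ee_rot: [3.127, -0.002, 1.581]
wrist_force: [0.4, -0.8, 0.4]
width: 0.0373
```

```bash
python3 chk.py
```

```text
t 41.0 tcp [0.4722 0.213  0.2809] [ 3.127e+00 -2.000e-03  1.581e+00] w 0.0373 F [ 0.4 -0.8  0.4]
green 61 [321.  57.] xy [0.4765 0.3201] top 0.1766 ext [0.0136 0.0125 0.0041] cleaner [0.026  0.0953]
scene
red 85 [184. 170.] xy [ 0.48   -0.3411] top 0.1879 ext [0.0172 0.0181 0.0059] cleaner [-0.102  -0.5534]
yellow 82 [200. 170.] xy [ 0.4764 -0.2983] top 0.1878 ext [0.0209 0.0181 0.0047] cleaner [-0.097  -0.5107]
blue 80 [216. 170.] xy [ 0.4749 -0.2574] top 0.1878 ext [0.0154 0.019  0.0055] cleaner [-0.0903 -0.4703]
green 63 [448. 186.] xy [0.4809 0.3265] top 0.1776 ext [0.0165 0.017  0.0044] cleaner [0.0315 0.1007]
white 70 [231. 170.] xy [ 0.4725 -0.2176] top 0.1877 ext [0.0189 0.0159 0.005 ] cleaner [-0.0847 -0.4308]
```

step_arm([
  {"jaw": 0.4, "tx": 0.045, "ty": 0.004, "tz": 0.02, "ax": 0.014, "ay": 0, "az": 0},
  {"jaw": 0.4, "tx": 0.09, "ty": 0.009, "tz": 0.03, "ax": 0.014, "ay": 0, "az": 0},
  {"jaw": 0.4, "tx": 0.115, "ty": 0.009, "tz": 0.06, "ax": 0.014, "ay": 0, "az": 0},
  {"jaw": 0.4, "tx": 0.115, "ty": 0.009, "tz": 0.1, "ax": 0.014, "ay": 0, "az": 0},
  {"jaw": 0.4, "tx": 0.115, "ty": 0.009, "tz": 0.12, "ax": 0.014, "ay": 0, "az": 0},
  {"jaw": 0.4, "tx": 0.115, "ty": 0.009, "tz": 0.129, "ax": 0.014, "ay": 0, "az": 0},
  {"jaw": 0.4, "tx": 0.115, "ty": 0.009, "tz": 0.129, "ax": 0.014, "ay": 0, "az": 0},
  {"jaw": 0.4, "tx": 0.115, "ty": 0.009, "tz": 0.129, "ax": 0.014, "ay": 0, "az": 0},
])

```text
time: 41.9
tool_pos: [0.4845, 0.3235, 0.1542]
ee_rot: [3.138, -0.001, 1.574]
wrist_force: [0.2, -0.7, 0.7]
width: 0.0377
```

step_arm([
  {"jaw": 0.1, "tx": 0, "ty": 0, "tz": 0, "ax": 0, "ay": 0, "az": 0},
  {"jaw": 0.1, "tx": 0, "ty": 0, "tz": 0, "ax": 0, "ay": 0, "az": 0},
  {"jaw": 0.1, "tx": 0, "ty": 0, "tz": 0, "ax": 0, "ay": 0, "az": 0},
  {"jaw": 0.1, "tx": 0, "ty": 0, "tz": 0, "ax": 0, "ay": 0, "az": 0},
])

```text
time: 42.3
tool_pos: [0.4849, 0.3239, 0.1559]
ee_rot: [3.136, -0.003, 1.574]
wrist_force: [-1.6, 0.0, 5.3]
width: 0.0187
```

step_arm([
  {"jaw": 0.1, "tx": 0, "ty": 0, "tz": -0.001, "ax": 0, "ay": 0, "az": 0},
  {"jaw": 0.1, "tx": -0.003, "ty": -0.015, "tz": -0.001, "ax": 0, "ay": 0, "az": 0},
  {"jaw": 0.1, "tx": -0.007, "ty": -0.035, "tz": -0.001, "ax": 0, "ay": 0, "az": 0},
  {"jaw": 0.1, "tx": -0.011, "ty": -0.055, "tz": -0.001, "ax": 0, "ay": 0, "az": 0},
  {"jaw": 0.1, "tx": -0.0145, "ty": -0.072, "tz": -0.001, "ax": 0, "ay": 0, "az": 0},
  {"jaw": 0.1, "tx": -0.016, "ty": -0.079, "tz": -0.001, "ax": 0, "ay": 0, "az": 0},
  {"jaw": 0.1, "tx": -0.016, "ty": -0.079, "tz": -0.001, "ax": 0, "ay": 0, "az": 0},
  {"jaw": 0.1, "tx": -0.016, "ty": -0.079, "tz": -0.001, "ax": 0, "ay": 0, "az": 0},
])

```text
time: 43.1
tool_pos: [0.4063, 0.3077, 0.1561]
ee_rot: [3.135, -0.002, 1.574]
wrist_force: [-0.5, -0.7, -1.2]
width: 0.019
```

step_arm([
  {"jaw": 0.1, "tx": 0, "ty": 0, "tz": -0.01, "ax": 0, "ay": 0, "az": 0},
  {"jaw": 0.1, "tx": 0, "ty": 0, "tz": -0.025, "ax": 0, "ay": 0, "az": 0},
  {"jaw": 0.1, "tx": 0, "ty": 0, "tz": -0.04, "ax": 0, "ay": 0, "az": 0},
  {"jaw": 0.1, "tx": 0, "ty": 0, "tz": -0.055, "ax": 0, "ay": 0, "az": 0},
  {"jaw": 0.1, "tx": 0, "ty": 0, "tz": -0.07, "ax": 0, "ay": 0, "az": 0},
  {"jaw": 0.1, "tx": 0, "ty": 0, "tz": -0.085, "ax": 0, "ay": 0, "az": 0},
  {"jaw": 0.1, "tx": 0, "ty": 0, "tz": -0.09, "ax": 0, "ay": 0, "az": 0},
  {"jaw": 0.1, "tx": 0, "ty": 0, "tz": -0.09, "ax": 0, "ay": 0, "az": 0},
])

```text
time: 43.9
tool_pos: [0.4068, 0.308, 0.249]
ee_rot: [3.131, -0.005, 1.574]
wrist_force: [-0.3, 0.4, -0.1]
width: 0.0095
```

```bash
python3 chk.py; python3 - <<'E'
from h import *
im=cv2.imread("pics/sl.png"); cv2.imwrite("pics/s7.png",cv2.resize(im[130:270,330:500],None,fx=4.2,fy=4.2,interpolation=cv2.INTER_CUBIC))
E
```

```text
t 43.9 tcp [0.4068 0.308  0.249 ] [ 3.131 -0.005  1.574] w 0.0095 F [-0.3  0.4 -0.1]
green 503 [306. 194.] xy [0.3962 0.3086] top 0.1756 ext [0.0189 0.0182 0.0047] cleaner [-0.055  0.1  ]
scene
red 85 [184. 170.] xy [ 0.48   -0.3422] top 0.188 ext [0.0176 0.0186 0.0042] cleaner [-0.1022 -0.5544]
yellow 81 [200. 170.] xy [ 0.4781 -0.2979] top 0.1886 ext [0.0215 0.0187 0.004 ] cleaner [-0.0953 -0.5106]
blue 80 [216. 170.] xy [ 0.4758 -0.2579] top 0.1874 ext [0.0152 0.0182 0.0054] cleaner [-0.0896 -0.471 ]
green 49 [436. 163.] xy [0.3994 0.308 ] top 0.1768 ext [0.0159 0.0134 0.0034] cleaner [-0.052   0.0988]
white 70 [231. 170.] xy [ 0.4723 -0.2183] top 0.1878 ext [0.0179 0.0172 0.005 ] cleaner [-0.0851 -0.4315]
```

View pics/s7.png

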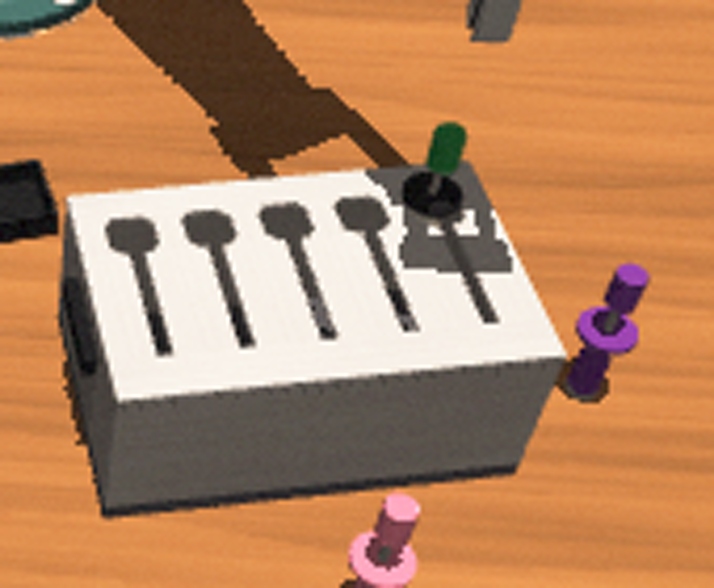

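Green also slipped and sits upright in its wide end. The wrist camera is right above, so I can measure that opening accurately in the arm's own frame.

```bash
python3 - <<'E'
from jigs import *
K,o,Rm=cam("wrist")
im,d,P=wr("w8")
v,u=np.mgrid[0:400,0:640]
r=np.stack([(u-K[0,2])/K[0,0],(v-K[1,2])/K[1,1],np.ones_like(u)],-1)@Rm.T
Q=o+r*((.120-o[2])/r[...,2])[...,None]
D=Q[...,:2]-C; lx=D[...,0]*np.cos(TH)+D[...,1]*np.sin(TH); ly=-D[...,0]*np.sin(TH)+D[...,1]*np.cos(TH)
for yk in(0.,.05,.1):
    k=(abs(ly-yk)<.022)&(lx<-.03)&(lx>-.075)&(P[...,2]<.114)&(P[...,2]!=0)
    k2=(abs(ly-yk)<.02)&(lx<.05)&(lx>.0)&(P[...,2]<.114)
    if k.sum()>5: print(yk,k.sum(),'lx',np.round([lx[k].min(),lx[k].max()],4),'ly',np.round([ly[k].min(),ly[k].max()],4),'slot',np.round([ly[k2].min(),ly[k2].max()],4) if k2.any() else '')
cv2.imwrite("pics/w8c.png",cv2.resize(cv2.imread("pics/w8.png")[60:360,180:500],None,fx=2,fy=2))
q=proj("wrist",[[.470-.045*np.cos(TH)-y*np.sin(TH),.2215-.045*np.sin(TH)+y*np.cos(TH),.12] for y in(0,.05,.1)]); print(q)
E
```

```text
t 44.0 tcp [0.4058 0.3074 0.2464] [ 3.135e+00 -3.000e-03  1.574e+00] w 0.0095 F [0.5 0.2 1.3]
0.0 116 lx [-0.0605 -0.0536] ly [-0.0098  0.0155] slot [-0.0024  0.0056]
0.05 629 lx [-0.0609 -0.03  ] ly [0.0359 0.0661] slot [0.047  0.0556]
0.1 265 lx [-0.0454 -0.03  ] ly [0.0853 0.1161] slot [0.0964 0.1056]
[[338.77585128 274.25305821]
 [329.3646454  228.07489396]
 [319.21393003 178.26816277]]
```

View pics/w8c.png

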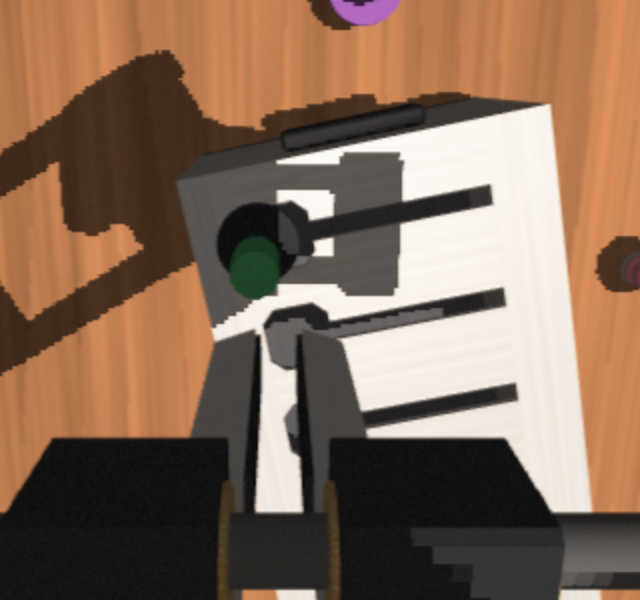

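The model is right to about 1 mm in the arm's own frame, so this loss fits the grip slackening once. Regrasp green, recentre it and lift in stages.

step_arm([
  {"jaw": 0.45, "tx": 0.001, "ty": -0.008, "tz": 0.0, "ax": 0.005, "ay": 0, "az": 0},
  {"jaw": 0.45, "tx": 0.001, "ty": -0.008, "tz": 0.0, "ax": 0.005, "ay": 0, "az": 0},
  {"jaw": 0.45, "tx": 0.001, "ty": -0.008, "tz": 0.03, "ax": 0.005, "ay": 0, "az": 0},
  {"jaw": 0.45, "tx": 0.001, "ty": -0.008, "tz": 0.06, "ax": 0.005, "ay": 0, "az": 0},
  {"jaw": 0.45, "tx": 0.001, "ty": -0.008, "tz": 0.085, "ax": 0.005, "ay": 0, "az": 0},
  {"jaw": 0.45, "tx": 0.001, "ty": -0.008, "tz": 0.094, "ax": 0.005, "ay": 0, "az": 0},
  {"jaw": 0.45, "tx": 0.001, "ty": -0.008, "tz": 0.094, "ax": 0.005, "ay": 0, "az": 0},
])

```text
time: 44.75
tool_pos: [0.397, 0.3079, 0.1499]
ee_rot: [-3.139, -0.0, 1.575]
wrist_force: [0.5, -1.3, -0.1]
width: 0.0425
```

step_arm([
  {"jaw": 0.1, "tx": 0, "ty": 0, "tz": 0, "ax": 0, "ay": 0, "az": 0},
  {"jaw": 0.1, "tx": 0, "ty": 0, "tz": 0, "ax": 0, "ay": 0, "az": 0},
  {"jaw": 0.1, "tx": 0, "ty": 0, "tz": 0, "ax": 0, "ay": 0, "az": 0},
  {"jaw": 0.1, "tx": 0, "ty": 0, "tz": 0, "ax": 0, "ay": 0, "az": 0},
  {"jaw": 0.1, "tx": 0, "ty": 0, "tz": 0, "ax": 0, "ay": 0, "az": 0},
])

```text
time: 45.25
tool_pos: [0.3976, 0.3083, 0.1512]
ee_rot: [-3.141, -0.001, 1.575]
wrist_force: [-0.0, -0.6, 4.0]
width: 0.0193
```

step_arm([
  {"jaw": 0.1, "tx": 0.001, "ty": 0.003, "tz": -0.002, "ax": 0, "ay": 0, "az": 0},
  {"jaw": 0.1, "tx": 0.0025, "ty": 0.0085, "tz": -0.002, "ax": 0, "ay": 0, "az": 0},
  {"jaw": 0.1, "tx": 0.0025, "ty": 0.0085, "tz": -0.002, "ax": 0, "ay": 0, "az": 0},
  {"jaw": 0.1, "tx": 0.0025, "ty": 0.0085, "tz": -0.012, "ax": 0, "ay": 0, "az": 0},
  {"jaw": 0.1, "tx": 0.0025, "ty": 0.0085, "tz": -0.02, "ax": 0, "ay": 0, "az": 0},
  {"jaw": 0.1, "tx": 0.0025, "ty": 0.0085, "tz": -0.03, "ax": 0, "ay": 0, "az": 0},
  {"jaw": 0.1, "tx": 0.0025, "ty": 0.0085, "tz": -0.03, "ax": 0, "ay": 0, "az": 0},
])

```text
time: 45.95
tool_pos: [0.4071, 0.3115, 0.1839]
ee_rot: [3.138, -0.004, 1.575]
wrist_force: [0.0, 0.2, -1.2]
width: 0.0188
```

step_arm([
  {"jaw": 0.1, "tx": 0, "ty": 0, "tz": -0.01, "ax": 0, "ay": 0, "az": 0},
  {"jaw": 0.1, "tx": 0, "ty": 0, "tz": -0.022, "ax": 0, "ay": 0, "az": 0},
  {"jaw": 0.1, "tx": 0, "ty": 0, "tz": -0.035, "ax": 0, "ay": 0, "az": 0},
  {"jaw": 0.1, "tx": 0, "ty": 0, "tz": -0.048, "ax": 0, "ay": 0, "az": 0},
  {"jaw": 0.1, "tx": 0, "ty": 0, "tz": -0.06, "ax": 0, "ay": 0, "az": 0},
  {"jaw": 0.1, "tx": 0, "ty": 0, "tz": -0.065, "ax": 0, "ay": 0, "az": 0},
  {"jaw": 0.1, "tx": 0, "ty": 0, "tz": -0.065, "ax": 0, "ay": 0, "az": 0},
])

```text
time: 46.65
tool_pos: [0.4073, 0.3115, 0.2501]
ee_rot: [3.137, -0.005, 1.575]
wrist_force: [-0.4, -0.5, -0.5]
width: 0.0191
```

step_arm([
  {"jaw": 0.1, "tx": -0.02, "ty": 0.003, "tz": 0, "ax": 0, "ay": 0, "az": 0},
  {"jaw": 0.1, "tx": -0.06, "ty": 0.01, "tz": 0, "ax": 0, "ay": 0, "az": 0},
  {"jaw": 0.1, "tx": -0.105, "ty": 0.017, "tz": 0, "ax": 0, "ay": 0, "az": 0},
  {"jaw": 0.1, "tx": -0.15, "ty": 0.024, "tz": 0, "ax": 0, "ay": 0, "az": 0},
  {"jaw": 0.1, "tx": -0.195, "ty": 0.032, "tz": 0, "ax": 0, "ay": 0, "az": 0},
  {"jaw": 0.1, "tx": -0.24, "ty": 0.039, "tz": 0, "ax": 0, "ay": 0, "az": 0},
  {"jaw": 0.1, "tx": -0.285, "ty": 0.046, "tz": 0, "ax": 0, "ay": 0, "az": 0},
  {"jaw": 0.1, "tx": -0.32, "ty": 0.052, "tz": 0, "ax": 0, "ay": 0, "az": 0},
])

```text
time: 47.45
tool_pos: [0.4601, -0.0107, 0.248]
ee_rot: [3.138, -0.004, 1.573]
wrist_force: [1.2, 0.6, -1.3]
width: 0.019
```

step_arm([
  {"jaw": 0.1, "tx": -0.02, "ty": 0.003, "tz": 0, "ax": 0, "ay": 0, "az": 0},
  {"jaw": 0.1, "tx": -0.034, "ty": 0.005, "tz": 0.01, "ax": 0, "ay": 0, "az": 0},
  {"jaw": 0.1, "tx": -0.034, "ty": 0.005, "tz": 0.035, "ax": 0, "ay": 0, "az": 0},
  {"jaw": 0.1, "tx": -0.034, "ty": 0.005, "tz": 0.06, "ax": 0, "ay": 0, "az": 0},
  {"jaw": 0.1, "tx": -0.034, "ty": 0.005, "tz": 0.075, "ax": 0, "ay": 0, "az": 0},
  {"jaw": 0.1, "tx": -0.034, "ty": 0.005, "tz": 0.08, "ax": 0, "ay": 0, "az": 0},
  {"jaw": 0.1, "tx": -0.034, "ty": 0.005, "tz": 0.08, "ax": 0, "ay": 0, "az": 0},
])

```text
time: 48.15
tool_pos: [0.4651, -0.0438, 0.1671]
ee_rot: [3.14, -0.005, 1.574]
wrist_force: [-0.5, 0.6, -0.5]
width: 0.0191
```

step_arm([
  {"jaw": 0.1, "tx": -0.01, "ty": 0.001, "tz": 0.002, "ax": 0, "ay": 0, "az": 0},
  {"jaw": 0.1, "tx": -0.03, "ty": 0.002, "tz": 0.002, "ax": 0, "ay": 0, "az": 0},
  {"jaw": 0.1, "tx": -0.05, "ty": 0.003, "tz": 0.002, "ax": 0, "ay": 0, "az": 0},
  {"jaw": 0.1, "tx": -0.075, "ty": 0.004, "tz": 0.002, "ax": 0, "ay": 0, "az": 0},
  {"jaw": 0.1, "tx": -0.1, "ty": 0.0048, "tz": 0.002, "ax": 0, "ay": 0, "az": 0},
  {"jaw": 0.1, "tx": -0.1, "ty": 0.0048, "tz": 0.002, "ax": 0, "ay": 0, "az": 0},
  {"jaw": 0.1, "tx": -0.1, "ty": 0.0048, "tz": 0.002, "ax": 0, "ay": 0, "az": 0},
])

```text
time: 48.85
tool_pos: [0.4706, -0.1444, 0.1655]
ee_rot: [3.138, -0.005, 1.573]
wrist_force: [0.5, 0.4, -0.6]
width: 0.019
```

step_arm([
  {"jaw": 0.1, "tx": -0.015, "ty": 0.0006, "tz": 0, "ax": 0, "ay": 0, "az": 0},
  {"jaw": 0.1, "tx": -0.03, "ty": 0.0012, "tz": 0, "ax": 0, "ay": 0, "az": 0},
  {"jaw": 0.1, "tx": -0.039, "ty": 0.0016, "tz": 0, "ax": 0, "ay": 0, "az": 0},
  {"jaw": 0.1, "tx": -0.039, "ty": 0.0016, "tz": 0, "ax": 0, "ay": 0, "az": 0},
  {"jaw": 0.1, "tx": -0.039, "ty": 0.0016, "tz": 0.004, "ax": 0, "ay": 0, "az": 0},
  {"jaw": 0.1, "tx": -0.039, "ty": 0.0016, "tz": 0.004, "ax": 0, "ay": 0, "az": 0},
  {"jaw": 0.1, "tx": -0.039, "ty": 0.0016, "tz": 0.004, "ax": 0, "ay": 0, "az": 0},
])

```text
time: 49.55
tool_pos: [0.4728, -0.183, 0.1639]
ee_rot: [3.136, -0.004, 1.573]
wrist_force: [-2.0, 2.4, 7.9]
width: 0.0192
```

step_arm([
  {"jaw": 0.1, "tx": 0, "ty": 0, "tz": 0, "ax": 0, "ay": 0, "az": 0},
  {"jaw": 0.35, "tx": 0, "ty": 0, "tz": 0, "ax": 0, "ay": 0, "az": 0},
  {"jaw": 0.4, "tx": 0, "ty": 0, "tz": 0, "ax": 0, "ay": 0, "az": 0},
  {"jaw": 0.4, "tx": 0, "ty": 0, "tz": 0, "ax": 0, "ay": 0, "az": 0},
  {"jaw": 0.4, "tx": 0, "ty": 0, "tz": -0.04, "ax": 0, "ay": 0, "az": 0},
  {"jaw": 0.4, "tx": 0.0, "ty": 0, "tz": -0.08, "ax": 0, "ay": 0, "az": 0},
  {"jaw": 0.4, "tx": 0.0, "ty": 0, "tz": -0.11, "ax": 0, "ay": 0, "az": 0},
  {"jaw": 0.4, "tx": 0.0, "ty": 0, "tz": -0.11, "ax": 0, "ay": 0, "az": 0},
])

```text
time: 50.35
tool_pos: [0.474, -0.1843, 0.2792]
ee_rot: [3.127, 0.0, 1.573]
wrist_force: [-0.2, -0.4, 0.3]
width: 0.0375
```

```bash
python3 chk.py; python3 - <<'E'
from h import *
im=cv2.imread("pics/sl.png"); cv2.imwrite("pics/s9.png",cv2.resize(im[140:260,160:320],None,fx=5,fy=5,interpolation=cv2.INTER_CUBIC))
E
```

```text
t 50.35 tcp [ 0.474  -0.1843  0.2792] [3.127 0.    1.573] w 0.0375 F [-0.2 -0.4  0.3]
red 205 [442. 107.] xy [ 0.5779 -0.1165] top 0.1664 ext [0.0123 0.0123 0.0048] cleaner [ 0.0386 -0.3527]
red 46 [322. 356.] xy [ 0.4765 -0.3487] top 0.1838 ext [0.0145 0.0051 0.0024] cleaner [-0.1069 -0.5601]
yellow 210 [319. 301.] xy [ 0.4749 -0.2967] top 0.1834 ext [0.0167 0.0144 0.0046] cleaner [-0.0981 -0.5089]
blue 516 [316. 265.] xy [ 0.4717 -0.2579] top 0.1839 ext [0.017  0.0195 0.0046] cleaner [-0.0936 -0.4702]
green 334 [316. 181.] xy [ 0.4708 -0.1762] top 0.186 ext [0.0174 0.0193 0.0049] cleaner [-0.0782 -0.3899]
white 366 [314. 229.] xy [ 0.469  -0.2189] top 0.184 ext [0.0182 0.0181 0.004 ] cleaner [-0.0884 -0.4315]
scene
red 81 [184. 169.] xy [ 0.4787 -0.3408] top 0.1881 ext [0.0203 0.0181 0.0043] cleaner [-0.1032 -0.5528]
yellow 82 [200. 170.] xy [ 0.4768 -0.2982] top 0.1876 ext [0.0199 0.0178 0.0051] cleaner [-0.0965 -0.5107]
blue 81 [216. 170.] xy [ 0.4751 -0.2569] top 0.1874 ext [0.0161 0.0186 0.0053] cleaner [-0.0901 -0.4699]
green 85 [247. 171.] xy [ 0.4759 -0.1749] top 0.1888 ext [0.017  0.0178 0.0051] cleaner [-0.073  -0.3897]
white 69 [231. 170.] xy [ 0.4738 -0.2169] top 0.1884 ext [0.0187 0.0158 0.0047] cleaner [-0.0833 -0.4304]
```

View pics/s9.png

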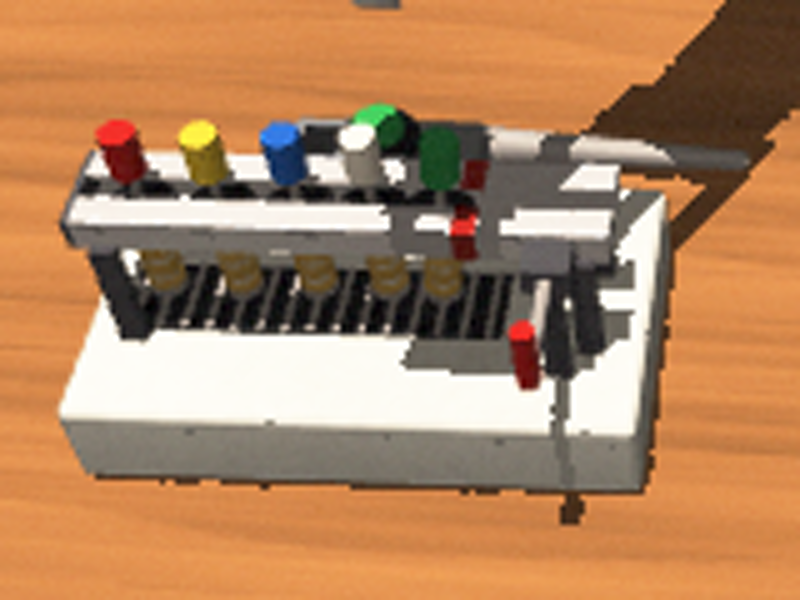

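Four jigs hang well. Green, at (440,160) in the crop, leans about 0.15 rad, its collar apparently riding on white's. I'll grip it and pull it back a few mm so it drops flat.

step_arm([
  {"jaw": 0.45, "tx": 0.01, "ty": -0.003, "tz": 0.03, "ax": 0.014, "ay": 0, "az": 0},
  {"jaw": 0.45, "tx": 0.01, "ty": -0.003, "tz": 0.07, "ax": 0.014, "ay": 0, "az": 0},
  {"jaw": 0.45, "tx": 0.01, "ty": -0.003, "tz": 0.1, "ax": 0.014, "ay": 0, "az": 0},
  {"jaw": 0.45, "tx": 0.01, "ty": -0.003, "tz": 0.114, "ax": 0.014, "ay": 0, "az": 0},
  {"jaw": 0.45, "tx": 0.01, "ty": -0.003, "tz": 0.114, "ax": 0.014, "ay": 0, "az": 0},
  {"jaw": 0.45, "tx": 0.01, "ty": -0.003, "tz": 0.114, "ax": 0.014, "ay": 0, "az": 0},
])

```text
time: 51.05
tool_pos: [0.4703, -0.1732, 0.1603]
ee_rot: [-3.135, -0.004, 1.573]
wrist_force: [0.2, -0.2, 0.4]
width: 0.0422
```

step_arm([
  {"jaw": 0.1, "tx": 0, "ty": 0, "tz": 0, "ax": 0, "ay": 0, "az": 0},
  {"jaw": 0.1, "tx": 0, "ty": 0, "tz": 0, "ax": 0, "ay": 0, "az": 0},
  {"jaw": 0.1, "tx": 0, "ty": 0, "tz": 0, "ax": 0, "ay": 0, "az": 0},
  {"jaw": 0.1, "tx": 0, "ty": 0, "tz": 0, "ax": 0, "ay": 0, "az": 0},
  {"jaw": 0.1, "tx": 0.003, "ty": 0, "tz": 0, "ax": 0, "ay": 0, "az": 0},
  {"jaw": 0.1, "tx": 0.005, "ty": 0, "tz": 0, "ax": 0, "ay": 0, "az": 0},
  {"jaw": 0.1, "tx": 0.005, "ty": 0, "tz": 0, "ax": 0, "ay": 0, "az": 0},
])

```text
time: 51.75
tool_pos: [0.471, -0.1687, 0.1615]
ee_rot: [-3.137, -0.002, 1.573]
wrist_force: [1.5, -2.8, 4.6]
width: 0.0191
```

step_arm([
  {"jaw": 0.35, "tx": 0, "ty": 0, "tz": 0, "ax": 0, "ay": 0, "az": 0},
  {"jaw": 0.4, "tx": 0, "ty": 0, "tz": 0, "ax": 0, "ay": 0, "az": 0},
  {"jaw": 0.4, "tx": 0, "ty": 0, "tz": 0, "ax": 0, "ay": 0, "az": 0},
  {"jaw": 0.4, "tx": 0, "ty": 0, "tz": -0.04, "ax": 0, "ay": 0, "az": 0},
  {"jaw": 0.4, "tx": 0.0, "ty": 0, "tz": -0.08, "ax": 0, "ay": 0, "az": 0},
  {"jaw": 0.4, "tx": 0.0, "ty": 0, "tz": -0.12, "ax": 0, "ay": 0, "az": 0},
  {"jaw": 0.4, "tx": 0.0, "ty": 0, "tz": -0.12, "ax": 0, "ay": 0, "az": 0},
])

```text
time: 52.45
tool_pos: [0.4735, -0.1696, 0.2878]
ee_rot: [3.137, 0.002, 1.574]
wrist_force: [0.3, 0.1, 0.5]
width: 0.0374
```

```bash
python3 chk.py; python3 - <<'E'
from h import *
im=cv2.imread("pics/sl.png"); cv2.imwrite("pics/s10.png",cv2.resize(im[140:260,160:320],None,fx=5,fy=5,interpolation=cv2.INTER_CUBIC))
E
```

```text
t 52.45 tcp [ 0.4735 -0.1696  0.2878] [3.137e+00 2.000e-03 1.574e+00] w 0.0374 F [0.3 0.1 0.5]
red 186 [439. 124.] xy [ 0.5777 -0.1162] top 0.166 ext [0.0129 0.0121 0.0049] cleaner [ 0.0385 -0.3524]
red 145 [323. 359.] xy [ 0.4767 -0.3449] top 0.1834 ext [0.0179 0.0111 0.0028] cleaner [-0.1059 -0.5564]
yellow 164 [321. 306.] xy [ 0.4746 -0.2915] top 0.1818 ext [0.0154 0.005  0.0062] cleaner [-0.0974 -0.5037]
blue 484 [318. 275.] xy [ 0.4711 -0.2577] top 0.1836 ext [0.0177 0.0191 0.0048] cleaner [-0.0941 -0.4698]
green 436 [317. 195.] xy [ 0.471  -0.1784] top 0.1837 ext [0.0165 0.0187 0.0037] cleaner [-0.0784 -0.3921]
white 357 [315. 240.] xy [ 0.4693 -0.2186] top 0.1837 ext [0.019  0.0184 0.0055] cleaner [-0.0882 -0.4312]
scene
red 84 [184. 170.] xy [ 0.4799 -0.3411] top 0.1876 ext [0.0193 0.0196 0.0049] cleaner [-0.1021 -0.5533]
yellow 84 [200. 170.] xy [ 0.4774 -0.2986] top 0.1876 ext [0.0203 0.017  0.0051] cleaner [-0.0961 -0.5112]
blue 82 [216. 170.] xy [ 0.4758 -0.2572] top 0.1876 ext [0.0168 0.0192 0.005 ] cleaner [-0.0894 -0.4703]
green 80 [247. 171.] xy [ 0.4749 -0.1777] top 0.1875 ext [0.0176 0.0173 0.0046] cleaner [-0.0745 -0.3922]
white 71 [231. 170.] xy [ 0.4733 -0.2174] top 0.1878 ext [0.0166 0.0158 0.0036] cleaner [-0.0839 -0.4308]
```

View pics/s10.png

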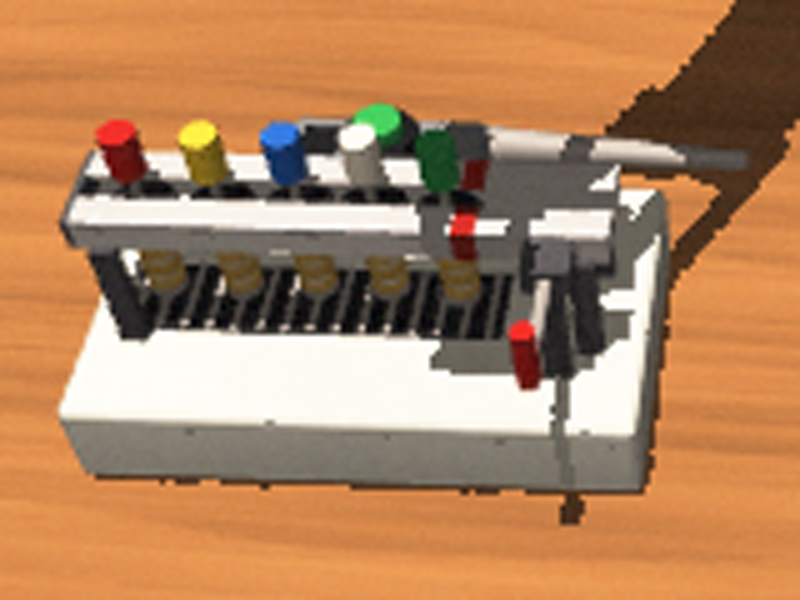

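All five now hang upright and level, green at dryer y of about +50 mm. Now the bolt: turn the jaws and grip the knob at (0.580, -0.1165).

step_arm([
  {"jaw": 0.32, "tx": 0.02, "ty": 0.04, "tz": 0.0, "ax": 0, "ay": 0, "az": 0.15},
  {"jaw": 0.32, "tx": 0.04, "ty": 0.08, "tz": 0, "ax": 0, "ay": 0, "az": 0.3},
  {"jaw": 0.32, "tx": 0.053, "ty": 0.106, "tz": 0.0, "ax": 0, "ay": 0, "az": 0.45},
  {"jaw": 0.32, "tx": 0.053, "ty": 0.106, "tz": 0.03, "ax": 0, "ay": 0, "az": 0.6},
  {"jaw": 0.32, "tx": 0.053, "ty": 0.106, "tz": 0.06, "ax": 0, "ay": 0, "az": 0.75},
  {"jaw": 0.32, "tx": 0.053, "ty": 0.106, "tz": 0.075, "ax": 0, "ay": 0, "az": 0.9},
  {"jaw": 0.32, "tx": 0.053, "ty": 0.106, "tz": 0.075, "ax": 0, "ay": 0, "az": 1.05},
  {"jaw": 0.32, "tx": 0.053, "ty": 0.106, "tz": 0.075, "ax": 0, "ay": 0, "az": 1.2},
])

```text
time: 53.35
tool_pos: [0.5755, -0.1147, 0.2021]
ee_rot: [-3.134, 0.009, 0.367]
wrist_force: [-0.4, -0.8, -0.2]
width: 0.0302
```

step_arm([
  {"jaw": 0.32, "tx": 0, "ty": 0, "tz": 0.0, "ax": 0, "ay": 0, "az": 0.15},
  {"jaw": 0.32, "tx": 0, "ty": 0, "tz": 0, "ax": 0, "ay": 0, "az": 0.3},
  {"jaw": 0.32, "tx": 0, "ty": 0, "tz": 0, "ax": 0, "ay": 0, "az": 0.33},
  {"jaw": 0.32, "tx": 0, "ty": 0, "tz": 0, "ax": 0, "ay": 0, "az": 0.33},
  {"jaw": 0.32, "tx": 0, "ty": 0, "tz": 0, "ax": 0, "ay": 0, "az": 0.33},
])

```text
time: 53.85
tool_pos: [0.5746, -0.1144, 0.2]
ee_rot: [-3.136, 0.014, 0.038]
wrist_force: [0.2, -0.2, -0.5]
width: 0.03
```

step_arm([
  {"jaw": 0.32, "tx": 0.006, "ty": 0.002, "tz": 0.0, "ax": 0, "ay": 0.014, "az": 0},
  {"jaw": 0.32, "tx": 0.006, "ty": 0.002, "tz": 0.03, "ax": 0, "ay": 0.014, "az": 0},
  {"jaw": 0.32, "tx": 0.006, "ty": 0.002, "tz": 0.05, "ax": 0, "ay": 0.014, "az": 0},
  {"jaw": 0.32, "tx": 0.006, "ty": 0.002, "tz": 0.05, "ax": 0, "ay": 0.014, "az": 0},
  {"jaw": 0.05, "tx": 0.006, "ty": 0.002, "tz": 0.05, "ax": 0, "ay": 0.014, "az": 0},
  {"jaw": 0.05, "tx": 0.006, "ty": 0.002, "tz": 0.05, "ax": 0, "ay": 0.014, "az": 0},
  {"jaw": 0.05, "tx": 0.006, "ty": 0.002, "tz": 0.05, "ax": 0, "ay": 0.014, "az": 0},
  {"jaw": 0.05, "tx": 0.006, "ty": 0.002, "tz": 0.05, "ax": 0, "ay": 0.014, "az": 0},
])

```text
time: 54.65
tool_pos: [0.5809, -0.1164, 0.1517]
ee_rot: [-3.137, -0.003, 0.038]
wrist_force: [-0.9, -0.1, 1.8]
width: 0.0112
```

step_arm([
  {"jaw": 0.05, "tx": -0.012, "ty": 0.0, "tz": 0, "ax": 0, "ay": 0, "az": 0},
  {"jaw": 0.05, "tx": -0.025, "ty": 0.0, "tz": 0, "ax": 0, "ay": 0, "az": 0},
  {"jaw": 0.05, "tx": -0.037, "ty": 0.0, "tz": 0, "ax": 0, "ay": 0, "az": 0},
  {"jaw": 0.05, "tx": -0.046, "ty": 0.0, "tz": 0, "ax": 0, "ay": 0, "az": 0},
  {"jaw": 0.05, "tx": -0.048, "ty": 0.0, "tz": 0, "ax": 0, "ay": 0, "az": 0},
  {"jaw": 0.05, "tx": -0.048, "ty": 0.0, "tz": 0, "ax": 0, "ay": 0, "az": 0},
])

```text
time: 55.25
tool_pos: [0.5357, -0.1181, 0.152]
ee_rot: [-3.138, -0.012, 0.038]
wrist_force: [9.6, -0.2, -5.1]
width: 0.0111
```

step_arm([
  {"jaw": 0.32, "tx": 0.001, "ty": 0.0, "tz": 0, "ax": 0, "ay": 0, "az": 0},
  {"jaw": 0.32, "tx": 0.001, "ty": 0.0, "tz": 0, "ax": 0, "ay": 0, "az": 0},
  {"jaw": 0.32, "tx": 0.001, "ty": 0.0, "tz": 0, "ax": 0, "ay": 0, "az": 0},
  {"jaw": 0.32, "tx": 0.001, "ty": 0, "tz": -0.04, "ax": 0, "ay": 0, "az": 0},
  {"jaw": 0.1, "tx": 0.001, "ty": 0, "tz": -0.08, "ax": 0, "ay": 0, "az": 0},
  {"jaw": 0, "tx": 0, "ty": 0, "tz": -0.12, "ax": 0, "ay": 0, "az": 0},
  {"jaw": 0, "tx": 0, "ty": 0, "tz": -0.12, "ax": 0, "ay": 0, "az": 0},
])

```text
time: 55.95
tool_pos: [0.5362, -0.1194, 0.2797]
ee_rot: [3.141, -0.023, 0.038]
wrist_force: [0.2, 0.6, 0.7]
width: 0.0096
```

```bash
python3 chk.py; python3 - <<'E'
from h import *
P=np.load("w2.npy"); im=np.load("w2im.npy"); H,S,V=[a.astype(int) for a in cv2.split(cv2.cvtColor(im,cv2.COLOR_RGB2HSV))]
k=(abs(H-62)<18)&(S>100)&(P[...,2]>.12)&(P[...,2]<.15); q=P[k]; t=q[q[:,2]>.128]
print(k.sum(),(t.min(0)+t.max(0))/2,np.ptp(t,0),np.median(t[:,2]))
E
```

```text
t 55.95 tcp [ 0.5362 -0.1194  0.2797] [ 3.141 -0.023  0.038] w 0.0096 F [0.2 0.6 0.7]
red 158 [317. 189.] xy [ 0.5339 -0.1185] top 0.166 ext [0.0126 0.0117 0.0047] cleaner [-0.0049 -0.3459]
red 710 [559. 261.] xy [ 0.477  -0.3413] top 0.1834 ext [0.0191 0.0202 0.0048] cleaner [-0.1049 -0.553 ]
yellow 454 [512. 261.] xy [ 0.4757 -0.2985] top 0.1835 ext [0.0184 0.0185 0.0053] cleaner [-0.0977 -0.5108]
blue 586 [467. 262.] xy [ 0.4721 -0.2573] top 0.1836 ext [0.0195 0.0188 0.0048] cleaner [-0.093  -0.4697]
green 502 [381. 260.] xy [ 0.4719 -0.1781] top 0.1838 ext [0.019  0.0181 0.0048] cleaner [-0.0776 -0.392 ]
white 350 [427. 268.] xy [ 0.4702 -0.2184] top 0.1837 ext [0.0187 0.0193 0.0046] cleaner [-0.0872 -0.4311]
scene
red 83 [184. 169.] xy [ 0.4791 -0.3402] top 0.188 ext [0.02   0.0195 0.0053] cleaner [-0.1027 -0.5523]
yellow 82 [200. 170.] xy [ 0.4768 -0.2985] top 0.1882 ext [0.0196 0.0173 0.0048] cleaner [-0.0966 -0.511 ]
blue 82 [216. 170.] xy [ 0.4766 -0.2574] top 0.1876 ext [0.0171 0.0184 0.0045] cleaner [-0.0887 -0.4706]
green 78 [247. 171.] xy [ 0.4733 -0.1781] top 0.1877 ext [0.0201 0.0177 0.0043] cleaner [-0.0762 -0.3923]
white 71 [231. 170.] xy [ 0.4733 -0.2177] top 0.1881 ext [0.0177 0.0164 0.0041] cleaner [-0.084  -0.4311]
542 [ 0.40150292 -0.23085715  0.13093603] [0.02701126 0.0264015  0.00584556] 0.13177749987104548
```

step_arm([
  {"jaw": 0, "tx": -0.04, "ty": 0.03, "tz": 0, "ax": 0, "ay": -0.023, "az": 0},
  {"jaw": 0, "tx": -0.075, "ty": 0.06, "tz": 0, "ax": 0, "ay": -0.023, "az": 0},
  {"jaw": 0, "tx": -0.11, "ty": 0.085, "tz": 0, "ax": 0, "ay": -0.023, "az": 0},
  {"jaw": 0, "tx": -0.139, "ty": 0.1065, "tz": 0.0, "ax": 0, "ay": -0.023, "az": 0},
  {"jaw": 0, "tx": -0.139, "ty": 0.1065, "tz": 0.04, "ax": 0, "ay": -0.023, "az": 0},
  {"jaw": 0, "tx": -0.139, "ty": 0.1065, "tz": 0.08, "ax": 0, "ay": -0.023, "az": 0},
  {"jaw": 0, "tx": -0.139, "ty": 0.1065, "tz": 0.11, "ax": 0, "ay": -0.023, "az": 0},
  {"jaw": 0, "tx": -0.139, "ty": 0.1065, "tz": 0.11, "ax": 0, "ay": -0.023, "az": 0},
])

```text
time: 56.85
tool_pos: [0.397, -0.2273, 0.1537]
ee_rot: [-3.129, 0.021, 0.038]
wrist_force: [-0.4, -0.4, 0.2]
width: 0.0004
```

step_arm([
  {"jaw": 0, "tx": 0.004, "ty": 0.004, "tz": 0, "ax": 0, "ay": 0.015, "az": 0},
  {"jaw": 0, "tx": 0.004, "ty": 0.004, "tz": 0.006, "ax": 0, "ay": 0.015, "az": 0},
  {"jaw": 0, "tx": 0.004, "ty": 0.004, "tz": 0.012, "ax": 0, "ay": 0.015, "az": 0},
  {"jaw": 0, "tx": 0.004, "ty": 0.004, "tz": 0.018, "ax": 0, "ay": 0.015, "az": 0},
  {"jaw": 0, "tx": 0.004, "ty": 0.004, "tz": 0.019, "ax": 0, "ay": 0.015, "az": 0},
  {"jaw": 0, "tx": 0.004, "ty": 0.004, "tz": 0.019, "ax": 0, "ay": 0.015, "az": 0},
])

```text
time: 57.45
tool_pos: [0.4008, -0.231, 0.1347]
ee_rot: [-3.129, 0.006, 0.038]
wrist_force: [0.2, -0.4, 0.6]
width: 0.0003
```

step_arm([
  {"jaw": 0, "tx": 0, "ty": 0, "tz": 0.003, "ax": 0, "ay": 0, "az": 0},
  {"jaw": 0, "tx": 0, "ty": 0, "tz": 0.006, "ax": 0, "ay": 0, "az": 0},
  {"jaw": 0, "tx": 0, "ty": 0, "tz": 0.006, "ax": 0, "ay": 0, "az": 0},
  {"jaw": 0, "tx": 0, "ty": 0, "tz": 0.006, "ax": 0, "ay": 0, "az": 0},
])

```text
time: 57.85
tool_pos: [0.4007, -0.2308, 0.1286]
ee_rot: [-3.129, 0.006, 0.038]
wrist_force: [0.3, -0.1, 0.5]
width: 0.0007
```

No force yet. I'll check numerically where the button stands relative to the fingertip.

```bash
python3 - <<'E'
from jigs import *
print(get_obs()['wrist_force'],get_obs()['joint_torque'])
for n in("scene","side"):
    im,d=snapshot(n); P=cloud(n,d); save("b_"+n,im)
    H,S,V=[a.astype(int) for a in cv2.split(cv2.cvtColor(im,cv2.COLOR_RGB2HSV))]
    k=(abs(H-62)<18)&(S>100)&(V>40)&(P[...,0]<.44)&(P[...,0]>.36)&(P[...,1]<-.19)&(P[...,1]>-.27)&(P[...,2]<.15)&(P[...,2]>.1)
    if k.any(): v,u=np.nonzero(k); print(n,k.sum(),'px',u.min(),u.max(),v.min(),v.max(),'xyz',np.round(P[k].min(0),4),np.round(P[k].max(0),4),np.round(np.median(P[k],0),4))
    print(n,'tip px',proj(n,[[.4007,-.2308,.1206],[.4007,-.2308,.134]]))
a=cv2.imread("pics/b_scene.png")[130:220,190:300]; b=cv2.imread("pics/b_side.png")[110:230,350:470]
a=cv2.resize(a,(480,400),interpolation=cv2.INTER_CUBIC); b=cv2.resize(b,(320,400),interpolation=cv2.INTER_CUBIC)
cv2.imwrite("pics/b.png",np.hstack([a,b]))
E
```

```text
[ 0.34251367 -0.07012677  0.45903925] [ 3.79694800e-03 -2.62813604e+01 -2.95843506e+01  8.30882345e-02
  5.58515065e-03 -1.12831887e-03]
scene 39 px 231 250 162 169 xyz [ 0.3854 -0.245   0.1099] [ 0.4147 -0.1953  0.1352] [ 0.4057 -0.2243  0.1312]
scene tip px [[236.46264721 166.56327272]
 [235.67320942 162.99569417]]
side 57 px 399 409 169 175 xyz [ 0.3859 -0.2491  0.1204] [ 0.416  -0.2192  0.138 ] [ 0.3958 -0.2269  0.1297]
side tip px [[402.74677396 174.31194406]
 [403.17231812 170.36541993]]
```

View pics/b.png

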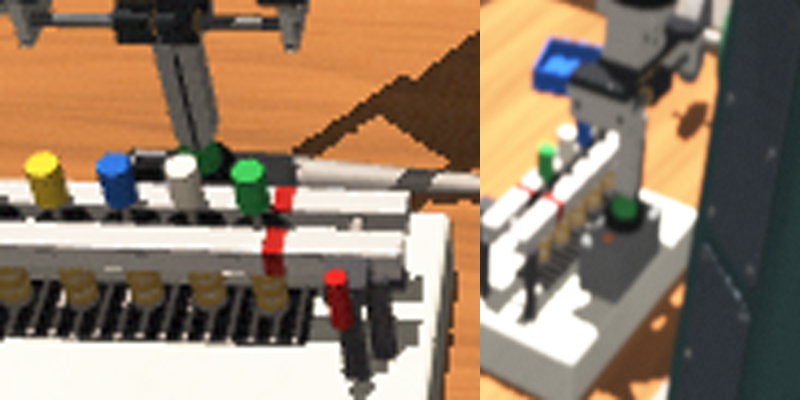

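```bash
python3 - <<'E'
from jigs import *
for n,(u0,u1,v0,v1) in dict(scene=(226,246,140,176),side=(390,414,150,182)).items():
    im,d=snapshot(n); P=cloud(n,d)
    us=range(u0,u1,4)
    for v in range(v0,v1,3):
        print(n,v,' | '.join('%.3f %.3f %.3f %s'%(*P[v,u],'G' if im[v,u,1]>1.4*im[v,u,0] else '.') for u in us))
E
```

```text
scene 140 0.411 -0.239 0.223 . | 0.411 -0.228 0.223 . | 0.407 -0.219 0.220 . | 0.142 -0.304 0.002 . | 0.138 -0.291 -0.000 .
scene 143 0.412 -0.240 0.213 . | 0.407 -0.232 0.210 . | 0.409 -0.220 0.212 . | 0.155 -0.301 0.000 . | 0.153 -0.288 -0.001 .
scene 146 0.411 -0.243 0.202 . | 0.409 -0.233 0.202 . | 0.410 -0.222 0.203 . | 0.171 -0.298 0.000 . | 0.171 -0.284 0.001 .
scene 149 0.185 -0.337 -0.005 . | 0.413 -0.233 0.194 . | 0.410 -0.223 0.193 . | 0.393 -0.219 0.179 . | 0.185 -0.281 -0.000 .
scene 152 0.208 -0.330 0.003 . | 0.412 -0.235 0.183 . | 0.409 -0.226 0.181 . | 0.399 -0.218 0.173 . | 0.205 -0.276 0.003 .
scene 155 0.220 -0.328 -0.001 . | 0.411 -0.237 0.172 . | 0.410 -0.227 0.172 . | 0.404 -0.218 0.167 . | 0.214 -0.275 -0.002 .
scene 158 0.234 -0.324 -0.001 . | 0.413 -0.239 0.162 . | 0.409 -0.229 0.160 . | 0.410 -0.218 0.162 . | 0.230 -0.271 -0.001 .
scene 161 0.248 -0.321 -0.001 . | 0.248 -0.307 -0.001 . | 0.406 -0.232 0.146 . | 0.411 -0.219 0.151 . | 0.246 -0.268 -0.000 .
scene 164 0.381 -0.267 0.110 . | 0.405 -0.246 0.133 . | 0.407 -0.234 0.135 G | 0.407 -0.223 0.136 G | 0.3
[... 1281 characters left out ...]
107 . | 0.465 -0.295 0.091 . | 0.479 -0.346 0.063 . | 0.411 -0.242 0.133 . | 0.391 -0.228 0.147 . | 0.447 -0.369 0.064 .
side 171 0.463 -0.266 0.094 . | 0.466 -0.298 0.078 . | 0.418 -0.232 0.125 . | 0.402 -0.226 0.134 G | 0.394 -0.235 0.132 G | 0.398 -0.271 0.114 .
side 174 0.479 -0.297 0.063 . | 0.470 -0.306 0.062 . | 0.411 -0.221 0.122 . | 0.400 -0.224 0.125 G | 0.388 -0.225 0.129 G | 0.383 -0.243 0.122 .
side 177 0.467 -0.277 0.066 . | 0.418 -0.210 0.115 . | 0.409 -0.218 0.114 . | 0.394 -0.215 0.121 . | 0.385 -0.223 0.121 . | 0.377 -0.233 0.119 .
side 180 0.422 -0.195 0.110 . | 0.411 -0.200 0.112 . | 0.399 -0.202 0.115 . | 0.393 -0.216 0.111 . | 0.384 -0.222 0.111 . | 0.375 -0.230 0.111 .
```

The camera depths put the fingertip at z of about 0.144, with the button unpressed at 0.135. The reach is simply shorter than I assumed, so I go lower and watch the force.

step_arm([
  {"jaw": 0, "tx": 0, "ty": 0, "tz": 0.004, "ax": 0, "ay": 0, "az": 0},
  {"jaw": 0, "tx": 0, "ty": 0, "tz": 0.008, "ax": 0, "ay": 0, "az": 0},
  {"jaw": 0, "tx": 0, "ty": 0, "tz": 0.01, "ax": 0, "ay": 0, "az": 0},
  {"jaw": 0, "tx": 0, "ty": 0, "tz": 0.01, "ax": 0, "ay": 0, "az": 0},
])

```text
time: 58.45
tool_pos: [0.4009, -0.2309, 0.1189]
ee_rot: [-3.13, 0.005, 0.038]
wrist_force: [-0.3, 0.3, 2.6]
width: 0.0008
```

Contact at 2.6 N, so I press on in small steps.

step_arm([
  {"jaw": 0, "tx": 0, "ty": 0, "tz": 0.002, "ax": 0, "ay": 0, "az": 0},
  {"jaw": 0, "tx": 0, "ty": 0, "tz": 0.004, "ax": 0, "ay": 0, "az": 0},
  {"jaw": 0, "tx": 0, "ty": 0, "tz": 0.006, "ax": 0, "ay": 0, "az": 0},
  {"jaw": 0, "tx": 0, "ty": 0, "tz": 0.006, "ax": 0, "ay": 0, "az": 0},
  {"jaw": 0, "tx": 0, "ty": 0, "tz": 0.006, "ax": 0, "ay": 0, "az": 0},
])

```text
time: 58.95
tool_pos: [0.401, -0.231, 0.115]
ee_rot: [-3.131, 0.004, 0.038]
wrist_force: [-3.0, 0.9, 10.9]
width: 0.0005
```

10.9 N is past the 5 N full stroke, so the button bottomed out. Withdraw and do the last check.

step_arm([
  {"jaw": 0, "tx": 0, "ty": 0, "tz": -0.03, "ax": 0, "ay": 0, "az": 0},
  {"jaw": 0, "tx": 0, "ty": 0, "tz": -0.07, "ax": 0, "ay": 0, "az": 0},
  {"jaw": 0, "tx": 0, "ty": 0, "tz": -0.11, "ax": 0, "ay": 0, "az": 0},
  {"jaw": 0, "tx": 0, "ty": 0, "tz": -0.15, "ax": 0, "ay": 0, "az": 0},
  {"jaw": 0, "tx": 0, "ty": 0, "tz": -0.17, "ax": 0, "ay": 0, "az": 0},
  {"jaw": 0, "tx": 0, "ty": 0, "tz": -0.17, "ax": 0, "ay": 0, "az": 0},
  {"jaw": 0, "tx": 0, "ty": 0, "tz": -0.17, "ax": 0, "ay": 0, "az": 0},
])

```text
time: 59.65
tool_pos: [0.4017, -0.2327, 0.2836]
ee_rot: [-3.13, 0.005, 0.038]
wrist_force: [0.3, 0.6, -0.6]
width: 0.0005
```

```bash
python3 chk.py; python3 - <<'E'
from jigs import *
im,d=snapshot("scene"); P=cloud("scene",d); save("end",im)
H,S,V=[a.astype(int) for a in cv2.split(cv2.cvtColor(im,cv2.COLOR_RGB2HSV))]
k=((H<6)|(H>174))&(S>150)&(P[...,0]>.515)&(P[...,0]<.6)&(abs(P[...,1]+.117)<.02)&(P[...,2]>.12); print('bolt',k.sum(),np.median(P[k],0))
# gold stacks under rail vs knobs: uprightness
D=np.array([.4733,-.2287]); a=.0402
Q=P[...,:2]-D; dy=-Q[...,0]*a+Q[...,1]; dx=Q[...,0]+Q[...,1]*a
k=(abs(dx)<.016)&(P[...,2]>.066)&(P[...,2]<.118)&(abs(H-22)<10)&(S>80)&(dy>-.135)&(dy<.08)
n,l,st,c=cv2.connectedComponentsWithStats(k.astype(np.uint8))
for i in range(1,n):
    if st[i,4]>8: print('stack dy',round(np.median(dy[l==i]),4),'dx',round(np.median(dx[l==i]),4),st[i,4])
E
```

```text
t 59.65 tcp [ 0.4017 -0.2327  0.2836] [-3.13   0.005  0.038] w 0.0005 F [ 0.3  0.6 -0.6]
red 257 [185.  17.] xy [ 0.5341 -0.1188] top 0.1684 ext [0.0125 0.0118 0.0045] cleaner [-0.0048 -0.3462]
red 677 [456. 101.] xy [ 0.4771 -0.3415] top 0.1859 ext [0.0179 0.0194 0.0054] cleaner [-0.1049 -0.5532]
yellow 99 [395. 101.] xy [ 0.4761 -0.2931] top 0.1849 ext [0.0163 0.0069 0.0053] cleaner [-0.0963 -0.5055]
blue 488 [355. 103.] xy [ 0.472 -0.258] top 0.1861 ext [0.0186 0.0193 0.0047] cleaner [-0.0933 -0.4703]
green 179 [260. 103.] xy [ 0.4713 -0.1797] top 0.1856 ext [0.0173 0.0179 0.0051] cleaner [-0.0784 -0.3935]
white 482 [306. 104.] xy [ 0.4705 -0.2189] top 0.186 ext [0.0188 0.0191 0.0045] cleaner [-0.087  -0.4317]
scene
red 84 [184. 170.] xy [ 0.4788 -0.3411] top 0.1876 ext [0.0191 0.0191 0.0053] cleaner [-0.1031 -0.5532]
yellow 79 [200. 170.] xy [ 0.478 -0.298] top 0.188 ext [0.0198 0.0156 0.0045] cleaner [-0.0954 -0.5108]
blue 82 [216. 170.] xy [ 0.475  -0.2568] top 0.1876 ext [0.0167 0.0192 0.0048] cleaner [-0.0901 -0.4698]
green 78 [247. 171.] xy [ 0.4732 -0.1778] top 0.1876 ext [0.019  0.0178 0.0048] cleaner [-0.0762 -0.392 ]
white 70 [231. 170.] xy [ 0.4731 -0.2175] top 0.1887 ext [0.0188 0.0161 0.0055] cleaner [-0.0842 -0.4309]
bolt 60 [ 0.53983437 -0.11637128  0.15469345]
stack dy -0.1085 dx 0.0077 58
stack dy -0.0678 dx 0.0075 58
stack dy -0.0258 dx 0.0062 52
stack dy 0.0125 dx 0.0056 53
stack dy 0.0532 dx 0.0087 56
```

All good: the stacks sit directly below their knobs, evenly spaced, and the bolt is back at its starting (shot) position. Handing in.

```bash
python3 -c "
from bench import *
print(close_job())"
```

```text
the job is handed in; nothing more can be done
None
```

The job is done and handed in at about 60 s of the 210 s allowed. All five jigs are on the rail past the red bands, the bolt is shot and the dryer button has been pressed. The hand-in gives no verdict, so the checks below are my own.

**What I did:** I drew the bolt until it reached its stop, 45 mm out. I then moved red, yellow, blue, white and green in turn from their slots onto the rail. After that I shot the bolt home and pressed the green button. I did not touch the pink and purple look-alikes.

**Last checks:**
- **Jigs:** the five knob tops are at equal height, and each ring stack hangs below its knob. They hang at about y = −112, −69, −28, +11 and +50 mm on the dryer, where the limit is +65 mm.
- **Bolt:** the grip is back within about 1 mm of where it stood when shot.
- **Button:** the force reached 10.9 N against the 5 N needed for full travel. I judged the press by force only and did not measure the button's travel.
- **Other things on the bench:** I saw no contact with any of them, but I did not measure their final positions.

**What went wrong:**
- **Dropped jigs:** white slipped from the grip twice and green once. Each time they fell back upright into the wide end of their slot, and I picked them up again. At most one drop can be the announced slackening. The other two I put down to moving sideways too early or gripping off-centre, which I did not confirm.
- **Green tilted:** it first hung tilted, apparently with its collar on white's. I pulled it back a few mm and it dropped level.
- **Fingertip height:** the cameras showed the closed fingertips about 20 mm higher than the given tool dimensions put them, so I pressed the button by watching the force.

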